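# Fit the tile inserts into a clamped trivet bar

### The arm

A 6-joint arm with a two-finger parallel gripper is mounted at the origin on a cart in front of the work surface, level with it; the furniture and walls round the work are solid. World frame = base frame: x ahead of the robot, y to its left, z up, the work surface at z = 0. Lengths are in m, angles in rad, forces in N, time in s.
With the tool pointing down it reaches from about 0.25 to 0.8 m from the base axis. Payload 3.9 kg.
Tool frame: the origin (TCP) lies on the centre line of the jaws, within the pads' length; the fingertips stand 14 mm ahead of it and the grasp point (between the pads) lies 5 mm behind it (tip_reach is the distance from the TCP to the fingertips, in m); z points along the fingers, y is the line along which they close (so a half turn about z gives the same grasp; the last joint's range is limited). The gripper opens to 85 mm and grips with 20 to 120 N. Pads are 22 mm wide; open, the fingers measure 114 mm over their backs; the gripper's body (76 mm by 85 mm) begins 54 mm behind the grasp point. The pads swing forward as they close: fully open they stand 13 mm farther back than shut.
Start: joints at [1.179, 0.26, -0.138, 1.173, 0, 1.571], TCP at [0.2, 0.485, 0.245] pointing down, gripper open.
Joint ranges: [-2.78, 2.78], [-0.83, 1.72], [-1.28, 1.37], [-1.9, 2.12], [-1.57, 1.48], [-3.14, 3.14]. Speed limits (rad/s): [2.57, 2.57, 3.14, 3.14, 3.14, 3.14].

### API

Orientations are given as a 3x3 rotation matrix whose columns are the frame's x, y, z axes.
In Python, from bench import sense, read_camera, calibration, job_done, tip_reach gives the robot as it stands. The module is installed in compiled form; this text tells all that it offers.
- The arm moves only by the tool step_arm, never from a script. Its argument "series" is a list of rows, each a list of 7 numbers: the turn, a rotation vector about the tool's x, y, z in degrees, then the shift along the tool's x, y, z in mm, then the finger opening in mm, from 0 to 85.4. A call has exactly 10 rows; each row is the pose to reach, as a shift and turn from the pose commanded when the call began, along the tool's axes at that moment; what a row does not reach only later rows make up. A row lasts 1/12 s, in which the tool goes at most 41.7 mm and 7.16 degrees, less where a joint would pass 70% of its speed; a pose out of reach is approached as far as the arm can. A call with a gripper value outside its range is refused whole. The fingers move at their own pace and stop on an object; "grip_force" is the grip in N (left out, the last holds). Time passes only in rows, so rows that repeat a pose let the fingers close, or fill a call up. It gives the time, the measured TCP pose, the force, the opening and the grip force at its end, in the units of the state.
- sense(): the state, without advancing time (a new reading comes with each control period).
- read_camera(name): name is "scene" or "top" or "wrist"; returns the picture (420x560x3 uint8, red, green, blue); there is no depth.
- calibration(name): a dict with "K" (3x3 intrinsics, pixels), "k1" (the pictures are not rectified: a ray, as slopes to the right and down, at radius r is drawn at 1 + k1 r^2 times it, then the intrinsics apply), "origin" and "attitude" of the camera in the world. Camera axes: x right, y down, z forward; pixel columns grow to the right and rows downward; lengths in m; the calibration is good to about 2 mm. A picture is of the moment at which its call begins: read the wrist's pose just before it. calibration takes no time and is no camera call; for the wrist camera it gives the pose at the moment of the call.
- job_done(): hands the job in; it is judged then, once.
The state is a dict: "clock": time; "joint_pos": joint angles; "qvel": joint speeds; "joint_torque": joint torques, N m; "eef_pos": TCP position; "tcp_rot": TCP orientation; "ft_force": force on the tool from outside, world axes, zero at the start; "torque": the same for the moment, N m; "width": finger opening in m; "finger_force": force on a finger pad.
Only numpy, scipy, OpenCV 4.12 (cv2) and the standard library are available. Lean on these libraries where they do the work, as an engineer would, in place of code of your own. Each camera call takes 0.05 s, during which the arm holds its last target. There are 200 camera calls.

### The job

Take the wooden trivet bar from the chopping board and lay it fully down between the pins of the plywood jig, blank end under the clamp, then swing the red clamp handle over centre so that the clamp arm holds the bar. With the bar clamped, press every loose square tile flush into a recess of its own (any free one). Then swing the clamp back fully open, and put the finished trivet, all its tiles still flush in it, back flat in the middle of the chopping board, leaving the jars and shaker alone.

Things in the scene. Friction and masses are not known exactly. Their poses are not given: they have to be found in the camera images.
- jig: Clamping jig, fixed to the worktop: plywood base 100 x 294 x 10 mm with steel pins, and a steel toggle clamp at its +y end. Origin under the centre of the nest, on the worktop; y runs along the jig towards the clamp, z up. The base reaches from y = -117 to +177 mm.
- nest (a point): Centre of the nest, on the base's top (10 mm above the worktop), axes as the jig's. Seven pins, 8 mm thick, 14 mm high, tapered over the upper 6 mm, stand round the trivet's place with 1.5 mm play: at x = +-32.5, y = +-75 mm; at x = 0, y = -103 mm; at x = +-17, y = 103 mm. The middle of the long sides is free for fingers.
- clamp_arm (a joint): Toggle clamp angle, rad: 0 = closed, pad on the trivet (sinks to -0.09 if nothing is there), 1.2 = open at its stop. Its hinge axis is the jig's x through clamp_hinge. Over-centre by its own weight (1 kg): it falls shut below about 0.6 rad and open above, and stays at either end by itself; at most 0.2 N m (3 N at the handle) moves it slowly; damping 0.08 N m s/rad.
- clamp_hinge (a point): Hinge axis of the clamp, on the jig's centre line, 148 mm to +y of the nest centre and 50 mm above the worktop.
- clamp_handle (a point): Middle of the red T-bar on the moving clamp: 14 mm thick, 90 mm long along the jig's x, 70 mm from the hinge. A 12 mm wide lever joins it in the middle, so grip it 27 mm to either side, fingers closing along the jig's y; it may turn between the fingers. Seen from the hinge it leans from vertical towards the jig's +y by 0.26 rad + the joint value (open: nearly level).
- clamp_pad (a point): Underside of the round rubber pad (16 mm) of the clamp's presser arm, 70 mm from the hinge; closed, it presses the blank end of the trivet at its y = +78 mm. The open presser arm stands up to 125 mm above the worktop, as does the handle when closed.
- trivet: Loose dark wooden bar, 54 x 195 x 22 mm (x, y, z), 0.22 kg; grip it across the 54 mm near the middle. Origin under its centre, z up, y towards its blank end (last 42 mm, behind a pale line). Four recesses 30.5 mm square, 14 mm deep, rims chamfered 1.5 mm, at y = -74, -36, +2, +40 mm, their floors 8 mm above its underside. Starts right way up on the board.
- recess_1 (a point): Centre of the mouth of the first recess (y = -74 mm, farthest from the blank end), level with the trivet's top face, axes as the trivet's.
- recess_2 (a point): The same for the second recess (y = -36 mm).
- recess_3 (a point): The same for the third recess (y = +2 mm).
- recess_4 (a point): The same for the fourth recess (y = +40 mm), next to the blank end. Closed, the clamp pad stands 15 mm beyond its edge, so hold tiles here with the fingers closing across the bar (its x).
- board: Wooden chopping board, fixed, 210 x 300 mm, 22 mm thick; origin under its centre, its 300 mm side along its y, z up.
- salt_shaker: Bystander: grey-topped salt shaker 44 mm wide, 90 mm high, origin under it.
- honey_jar: Bystander: honey jar 64 mm wide, 109 mm high, origin under it.
- spice_jar: Bystander: spice jar with green lid, 46 mm wide, 106 mm high, origin under it.
- tile_1: Loose blue tile insert, 28 x 28 x 14 mm, 30 g; origin at its centre, z through its thickness; both faces alike. May be absent. Starts flat on the worktop; seated, its centre is 7 mm below the trivet's top face.
- tile_2: Loose white tile insert, 28 x 28 x 14 mm, 30 g; origin at its centre, z through its thickness; both faces alike. May be absent. Starts flat on the worktop; seated, its centre is 7 mm below the trivet's top face.
- tile_3: Loose terracotta tile insert, 28 x 28 x 14 mm, 30 g; origin at its centre, z through its thickness; both faces alike. May be absent. Starts flat on the worktop; seated, its centre is 7 mm below the trivet's top face.
- tile_4: Loose green tile insert, 28 x 28 x 14 mm, 30 g; origin at its centre, z through its thickness; both faces alike. May be absent. Starts flat on the worktop; seated, its centre is 7 mm below the trivet's top face.

How it is judged:
On the way, in this order (a step that is already met when the one before it is completed fails the run):
1. the trivet bar lies down in the nest, between the pins, blank end towards the clamp (x of trivet in the frame of nest between -0.005 and 0.005 m and y of trivet in the frame of nest between -0.005 and 0.005 m and z of trivet in the frame of nest between -0.003 and 0.003 m and angle between the y axis of trivet and the y axis of jig, either way round below 0.06 rad and y of recess_1 in the frame of nest below 0 m and value of joint clamp_arm above 1 rad), for 0.2 s.
2. the clamp is over centre and closed on the bar in the nest (x of trivet in the frame of nest between -0.005 and 0.005 m and y of trivet in the frame of nest between -0.005 and 0.005 m and z of trivet in the frame of nest between -0.003 and 0.003 m and angle between the y axis of trivet and the y axis of jig, either way round below 0.06 rad and y of recess_1 in the frame of nest below 0 m and value of joint clamp_arm between -0.05 and 0.05 rad), for 0.3 s.
3. every tile is flush in a recess, the bar still clamped in the nest (all of step 2 and x of tile_1 in the frame of trivet between -0.004 and 0.004 m and y of tile_1 in the frame of trivet between -0.08 and 0.046 m and z of tile_1 in the frame of trivet between 0.013 and 0.0168 m and angle between the z axis of each of tile_1, tile_2, tile_3, tile_4 and the z axis of trivet, either way round below 0.07 rad and x of tile_2 in the frame of trivet between -0.004 and 0.004 m and y of tile_2 in the frame of trivet between -0.08 and 0.046 m and z of tile_2 in the frame of trivet between 0.013 and 0.0168 m and x of tile_3 in the frame of trivet between -0.004 and 0.004 m and y of tile_3 in the frame of trivet between -0.08 and 0.046 m and z of tile_3 in the frame of trivet between 0.013 and 0.0168 m and x of tile_4 in the frame of trivet between -0.004 and 0.004 m and y of tile_4 in the frame of trivet between -0.08 and 0.046 m and z of tile_4 in the frame of trivet between 0.013 and 0.0168 m), for 0.3 s.
4. the clamp is fully open again, the bar still in the nest, tiles flush (all of step 1 and x of tile_1 in the frame of trivet between -0.004 and 0.004 m and y of tile_1 in the frame of trivet between -0.08 and 0.046 m and z of tile_1 in the frame of trivet between 0.013 and 0.0168 m and angle between the z axis of each of tile_1, tile_2, tile_3, tile_4 and the z axis of trivet, either way round below 0.07 rad and x of tile_2 in the frame of trivet between -0.004 and 0.004 m and y of tile_2 in the frame of trivet between -0.08 and 0.046 m and z of tile_2 in the frame of trivet between 0.013 and 0.0168 m and x of tile_3 in the frame of trivet between -0.004 and 0.004 m and y of tile_3 in the frame of trivet between -0.08 and 0.046 m and z of tile_3 in the frame of trivet between 0.013 and 0.0168 m and x of tile_4 in the frame of trivet between -0.004 and 0.004 m and y of tile_4 in the frame of trivet between -0.08 and 0.046 m and z of tile_4 in the frame of trivet between 0.013 and 0.0168 m), for 0.2 s.
At the end, for the whole second after the job is handed in: The trivet lies flat and at rest on the chopping board, right way up, its centre within 50 mm of the board's centre; every tile lies flush in a recess (top level with the trivet's within about 2 mm, tilted less than 0.07 rad); the clamp is open (joint above 1.0 rad) (horizontal distance between trivet and board below 0.05 m and z of trivet in the frame of board between 0.018 and 0.026 m and angle between trivet's own z axis and vertical below 0.05 rad and linear speed of trivet below 0.02 m/s and value of joint clamp_arm above 1 rad and x of tile_1 in the frame of trivet between -0.004 and 0.004 m and y of tile_1 in the frame of trivet between -0.08 and 0.046 m and z of tile_1 in the frame of trivet between 0.013 and 0.0168 m and angle between the z axis of each of tile_1, tile_2, tile_3, tile_4 and the z axis of trivet, either way round below 0.07 rad and x of tile_2 in the frame of trivet between -0.004 and 0.004 m and y of tile_2 in the frame of trivet between -0.08 and 0.046 m and z of tile_2 in the frame of trivet between 0.013 and 0.0168 m and x of tile_3 in the frame of trivet between -0.004 and 0.004 m and y of tile_3 in the frame of trivet between -0.08 and 0.046 m and z of tile_3 in the frame of trivet between 0.013 and 0.0168 m and x of tile_4 in the frame of trivet between -0.004 and 0.004 m and y of tile_4 in the frame of trivet between -0.08 and 0.046 m and z of tile_4 in the frame of trivet between 0.013 and 0.0168 m); the robot touches nothing.
It fails at once if the salt shaker is shifted by more than 3 cm (distance of salt_shaker from where it was at the start of the episode above 0.03 m).
It fails at once if the honey jar is shifted by more than 3 cm (distance of honey_jar from where it was at the start of the episode above 0.03 m).
It fails at once if the spice jar is shifted by more than 3 cm (distance of spice_jar from where it was at the start of the episode above 0.03 m).
Of tile_1, tile_2, tile_3, tile_4 only 2 to 4 are there at a start; the rules pass over those that are not, and their reading is None.
At some moment in a run one of tile_1, tile_2, tile_3, tile_4 may be knocked a few centimetres aside while the robot is not near it.
Once in a run the grip may slacken for a moment while it holds something.
It also fails if it takes over 210 s, if anything falls off the work surface, if the arm or the gripper's body presses on something with over 40 N, if the wrist force passes 120 N, or if a joint passes its speed limit or range.

## Working session

There is one attempt and no reset: what is moved stays moved. The work goes in short steps, Python scripts to look and compute and a tool call to move; the robot and the scene stay as the last step left them, time stands still between calls to the robot, and variables do not carry over. Pictures are saved under pics/ and viewed, at most 14 in all, crops included, and the job is handed in when it is done.

Besides the shell and the picture viewer there is one more tool, called as name([rows], argument=value, ...), one row to a line, values as JSON. step_arm: Moves the arm, as the interface text tells. Its arguments: {"type":"object","properties":{"series":{"type":"array"},"grip_force":{"type":"number"}},"required":["series"]}

```bash
mkdir -p pics; ls; cat > h.py <<'E'
import numpy as np, cv2
from bench import sense, read_camera, calibration, job_done, tip_reach
def shot(n,f):
    c=calibration(n); im=read_camera(n); cv2.imwrite('pics/'+f,im[:,:,::-1]); return im,c
def ray(c,u,v):
    K=np.array(c['K']); d=np.array([c['k1'],0,0,0,0],float)
    p=cv2.undistortPoints(np.array([[[u,v]]],float),K,d)[0,0]
    return np.array(c['origin']),np.array(c['attitude'])@np.array([p[0],p[1],1])
def px2w(c,u,v,z):
    o,d=ray(c,u,v); return o+d*(z-o[2])/d[2]
def w2px(c,P):
    R=np.array(c['attitude']); q=R.T@(np.array(P,float)-np.array(c['origin'])); a=q[:2]/q[2]
    a=a*(1+c['k1']*(a@a)); K=np.array(c['K']); return (K[:2,:2]@a+K[:2,2])
E
python3 - <<'E'
from h import *
print(sense(),tip_reach)
for n in('top','scene'):
    im,c=shot(n,n+'0.png'); print(n,c)
E
```

```text
pics
{'clock': 0.0, 'joint_pos': array([ 1.17903800e+00,  2.60692924e-01, -1.39399637e-01,  1.17270013e+00,
        7.14766047e-06,  1.57079923e+00]), 'qvel': array([-8.12080549e-04,  1.21387625e-03,  9.38311918e-06, -2.45171894e-04,
       -1.15643427e-03,  8.24670200e-04]), 'joint_torque': array([ 5.31750175e-04, -4.05680859e+01,  2.53923404e+01,  1.87424175e-02,
        1.84834826e-04, -1.84145136e-06]), 'eef_pos': array([0.20019507, 0.48460836, 0.24444865]), 'tcp_rot': array([[-9.24238022e-01,  3.81816038e-01, -7.68844881e-04],
       [ 3.81816812e-01,  9.24236186e-01, -1.84238571e-03],
       [ 7.14184737e-06, -1.99636083e-03, -9.99998007e-01]]), 'ft_force': array([-0.1732041 , -0.37393585, -0.50966031]), 'torque': array([0.00598184, 0.06073963, 0.00940044]), 'finger_force': 0.0, 'width': 0.08520441390035728} 0.014
top {'K': array([[487.24770762,   0.        , 287.80774381],
       [  0.        , 487.24770762, 208.19522424],
       [  0.        ,   0.        ,   1.        ]]), 'k1': -0.12392187825420019, 'origin': array([-0.5272211 , -0.13555075,  1.5039339 ]), 'attitude': array([[ 0.0686848 , -0.78262786,  0.61868897],
       [-0.99762799, -0.05104633,  0.04618088],
       [-0.00456064, -0.62039335, -0.78427756]])}
scene {'K': array([[517.19092859,   0.        , 276.5598756 ],
       [  0.        , 517.19092859, 212.83445059],
       [  0.        ,   0.        ,   1.        ]]), 'k1': -0.1817303389260324, 'origin': array([-0.33578197, -0.99298969,  1.08767474]), 'attitude': array([[ 0.73224461, -0.40137622,  0.55019538],
       [-0.68101935, -0.43808772,  0.58676384],
       [ 0.00552079, -0.80434835, -0.59413235]])}
```

View pics/top0.png

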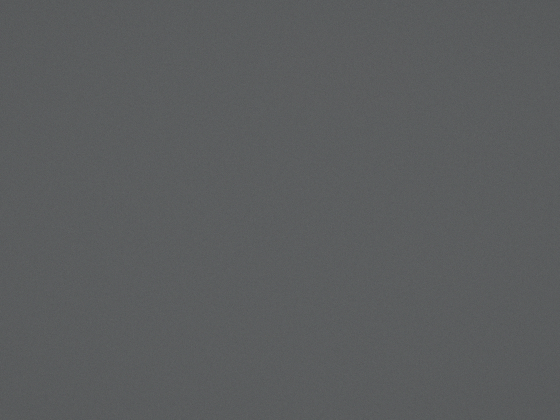

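View pics/scene0.png

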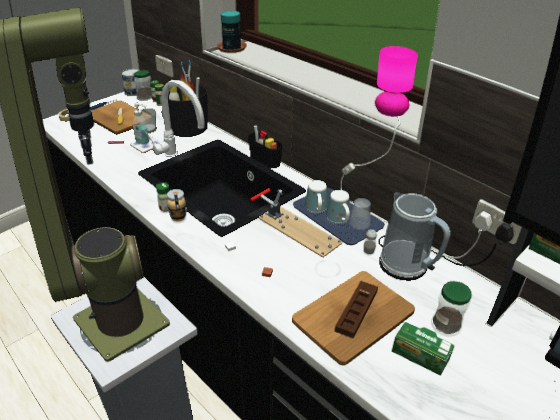

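The top view is blank grey. The scene view shows the jig near (300,230) with the clamp at (275,200), the bar on the board at (357,307), and tiles at (230,247) and (267,271). I'll enlarge it and retry the top camera.

```bash
python3 - <<'E'
from h import *
im,c=shot('top','top1.png'); print(im.std())
im,c=shot('scene','s1.png'); im,_=im,0
cr=im[170:360,190:440,::-1]; cv2.imwrite('pics/c1.png',cv2.resize(cr,None,fx=3.15,fy=3.15,interpolation=cv2.INTER_CUBIC))
E
```

```text
2.3314294459084217
```

View pics/c1.png

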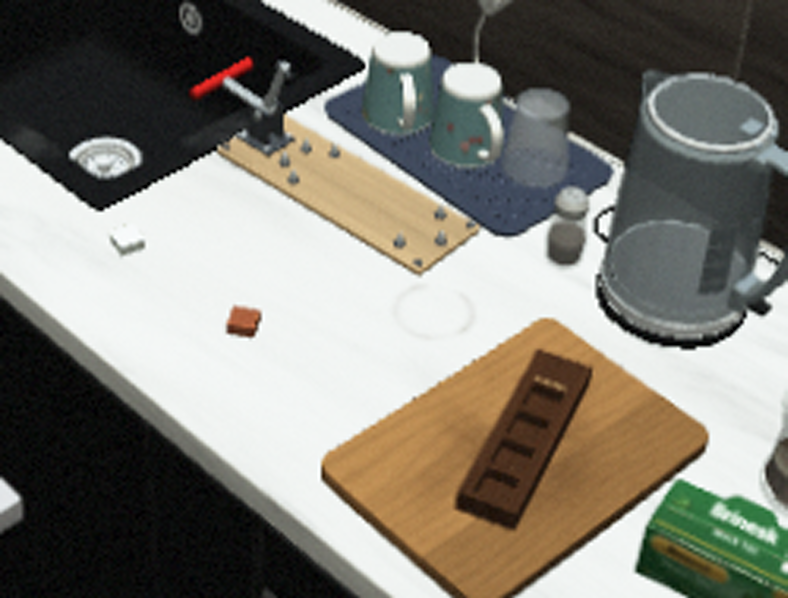

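The crop shows white (128,240) and terracotta (244,321) tiles only. The bar's blank end is towards (562,365), and the jig pins are visible, clamp open. Fitting poses.

```bash
cat >> h.py <<'E'
from scipy.optimize import least_squares
def fit(c,pts,pix,z0,x0,fz=False):
    "pose x,y,yaw of a body on height z0 from local pts and pixels"
    pts=np.array(pts,float); pix=np.array(pix,float)
    def W(p):
        cs,sn=np.cos(p[2]),np.sin(p[2]); return np.c_[p[0]+cs*pts[:,0]-sn*pts[:,1],p[1]+sn*pts[:,0]+cs*pts[:,1],z0+pts[:,2]]
    f=lambda p:np.ravel([w2px(c,q) for q in W(p)]-pix)
    r=least_squares(f,x0); return r.x,np.sqrt(np.mean(r.fun**2))
PINS=[(-.0325,-.075),(.0325,-.075),(0,-.103),(-.0325,.075),(.0325,.075),(-.017,.103),(.017,.103)]
def rel(x,y,z,yaw=None):
    """shift in tool axes (mm) to a world TCP target, and turn about tool z (deg) so tool y lies along world angle yaw"""
    s=sense(); R=np.array(s['tcp_rot']); d=R.T@(np.array([x,y,z])-s['eef_pos'])*1000
    out=[d.round(1)]
    if yaw is not None:
        v=R.T@np.array([np.cos(yaw),np.sin(yaw),0]); a=np.degrees(np.arctan2(-v[0],v[1])); a=(a+90)%180-90; out.append(round(a,1))
    return out,s['joint_pos'].round(3)[-1]
E
python3 - <<'E'
from h import *
c=calibration('scene')
C=lambda u,v:(190+(u+.5)/3.15-.5,170+(v+.5)/3.15-.5)
jp=[C(400,241),C(440,213),C(440,238),C(293,178),C(334,152),C(285,160),C(306,147)]
for q in jp[:4]: print(px2w(c,*q,.02))
# try both x sides
for sw in(0,1):
    P=[((-1)**sw*a,b,.018) for a,b in PINS]
    for y0 in (0,1.5,3,-1.5): print(sw,fit(c,P,jp,0,[*px2w(c,*C(360,195),.02)[:2],y0]))
tp=[C(538,352),C(592,370),C(458,492),C(512,516)]
for q in tp: print('t',px2w(c,*q,.044))
for y0 in(0,1.5,3,-1.5): print('triv',fit(c,[(-.027,.0975,.022),(.027,.0975,.022),(-.027,-.0975,.022),(.027,-.0975,.022)],tp,.022,[*px2w(c,*C(525,430),.03)[:2],y0]))
bd=[C(545,318),C(708,437),C(322,465)]
for q in bd: print('b',px2w(c,*q,.022))
print('white',px2w(c,*C(127,233),.014),'terra',px2w(c,*C(244,314),.014))
print('salt',px2w(c,*C(565,262),.0))
print('grn jar', px2w(c,162,208,0),px2w(c,177,216,0))
print('handle',px2w(c,*C(222,77),.08))
E
```

```text
[ 0.6252235 -0.1568945  0.02     ]
[ 0.68864409 -0.15403986  0.02      ]
[ 0.65873287 -0.18139541  0.02      ]
[ 0.6167574  -0.00761009  0.02      ]
0 (array([ 0.65518363, -0.07865515,  0.04845293]), np.float64(0.15568722380106925))
0 (array([ 0.65518363, -0.07865515,  0.04845293]), np.float64(0.15568722380106997))
0 (array([ 0.65518363, -0.07865515,  0.04845293]), np.float64(0.15568722380106015))
0 (array([ 0.65518363, -0.07865515,  0.04845293]), np.float64(0.1556872238010718))
1 (array([ 0.65765319, -0.07788334,  0.14731249]), np.float64(8.733627731237018))
1 (array([ 0.65765343, -0.07788333,  0.14732781]), np.float64(8.733627732449651))
1 (array([ 0.65765341, -0.07788333,  0.14732652]), np.float64(8.733627732167502))
1 (array([ 0.65765305, -0.07788335,  0.14730341]), np.float64(8.733627732730032))
t [ 0.58211208 -0.37216035  0.044     ]
t [ 0.60010407 -0.42158379  0.044     ]
t [ 0.40205144 -0.43541354  0.044     ]
t [ 0.41519754 -0.48411145  0.044     ]
triv (array([ 0.50005294, -0.42821982, -1.23949113]), np.float64(0.5096278794177597))
triv (array([ 0.50005294, -0.42821982,  5.04369417]), np.float64(0.5096278794177088))
triv (array([ 0.50005294, -0.42821982,  5.04369417]), np.float64(0.509627879417705))
triv (array([ 0.50005294, -0.42821982, -1.23949113]), np.float64(0.5096278794176956))
b [ 0.64279981 -0.33335677  0.022     ]
b [ 0.62883712 -0.53627554  0.022     ]
b [ 0.35394382 -0.32167973  0.022     ]
white [0.43302852 0.0463905  0.014     ] terra [ 0.43975484 -0.12554901  0.014     ]
salt [ 0.7435741  -0.27974178  0.        ]
grn jar [0.38645703 0.38215965 0.        ] [0.39964214 0.30473846 0.        ]
handle [0.62965358 0.12007639 0.08      ]
```

Jig (0.655,-0.079), yaw 0.048. Bar (0.500,-0.428), long axis at 0.33 rad. Board centre about (0.491,-0.429). Next I hover over the bar.

```bash
python3 - <<'E'
from h import *
print(rel(.5,-.428,.245,-1.239))
E
```

```text
([array([-6.256e+02, -7.292e+02,  7.000e-01]), np.float64(-41.5)], np.float64(1.571))
```

step_arm([
  [0, 0, 6, -26, -30, 0, 85],
  [0, 0, 12, -52, -61, 0, 85],
  [0, 0, 18, -78, -91, 0, 85],
  [0, 0, 24, -104, -121, 0, 85],
  [0, 0, 30, -130, -152, 0, 85],
  [0, 0, 36, -156, -182, 0, 85],
  [0, 0, 42, -182, -213, 0, 85],
  [0, 0, 48, -208, -243, 0, 85],
  [0, 0, 54, -235, -273, 0, 85],
  [0, 0, 60, -261, -304, 0, 85],
])

```text
clock: 1.03
eef_pos: [0.3258, 0.1028, 0.2455]
tcp_rot: [[-0.127, 0.992, 0.001], [0.992, 0.127, 0.0], [0.0, 0.001, -1.0]]
ft_force: [1.4, 0.9, 0.1]
width: 0.0851
finger_force: 0.0
```

```bash
python3 - <<'E'
from h import *
print(rel(.5,-.428,.245,-1.239)); s=sense(); print(s['eef_pos'],s['joint_pos'])
E
```

```text
([array([-5.487e+02,  1.054e+02,  5.000e-01]), np.float64(78.3)], np.float64(1.749))
[0.32575611 0.10283999 0.24547431] [ 3.05845607e-01 -5.84382246e-02 -5.04111288e-01  1.12407950e+00
 -5.74046428e-05  1.74923218e+00]
```

step_arm([
  [0, 0, 6, -36, 7, 0, 85],
  [0, 0, 12, -72, 14, 0, 85],
  [0, 0, 18, -108, 21, 0, 85],
  [0, 0, 24, -144, 28, 0, 85],
  [0, 0, 30, -180, 35, 0, 85],
  [0, 0, 36, -216, 42, 0, 85],
  [0, 0, 42, -252, 49, 0, 85],
  [0, 0, 48, -288, 56, 0, 85],
  [0, 0, 54, -324, 63, 0, 85],
  [0, 0, 60, -360, 70, 0, 85],
])

```text
clock: 1.87
eef_pos: [0.4423, -0.245, 0.2451]
tcp_rot: [[0.796, 0.605, -0.0], [0.605, -0.796, 0.0], [0.0, -0.0, -1.0]]
ft_force: [1.5, 0.8, 0.6]
width: 0.0853
finger_force: 0.0
```

```bash
python3 - <<'E'
from h import *
print(rel(.5,-.428,.245,-1.239)); s=sense(); print(s['eef_pos'],s['joint_pos'])
E
```

```text
([array([-64.7, 180.6,   0. ]), np.float64(18.2)], np.float64(1.986))
[ 0.44231748 -0.24501281  0.24510387] [-5.05949606e-01  2.27216455e-01 -1.83259701e-01  1.16058429e+00
  1.55652566e-04  1.98605456e+00]
```

step_arm([
  [0, 0, 3, -11, 30, 0, 85],
  [0, 0, 6, -22, 60, 0, 85],
  [0, 0, 9, -33, 90, 0, 85],
  [0, 0, 12, -44, 120, 0, 85],
  [0, 0, 15, -55, 150, 0, 85],
  [0, 0, 18, -65, 181, 0, 85],
  [0, 0, 18, -65, 181, 0, 85],
  [0, 0, 18, -65, 181, 0, 85],
  [0, 0, 18, -65, 181, 0, 85],
  [0, 0, 18, -65, 181, 0, 85],
])

```text
clock: 2.7
eef_pos: [0.5007, -0.4251, 0.2454]
tcp_rot: [[0.942, 0.336, -0.001], [0.336, -0.942, 0.001], [-0.0, -0.001, -1.0]]
ft_force: [-0.3, -0.5, 0.0]
width: 0.0852
finger_force: 0.0
```

```bash
python3 - <<'E'
from h import *
im,c=shot('wrist','w0.png'); print(c); print(sense()['eef_pos'])
for x,y in[(-.027,.0975),(.027,.0975),(.027,-.0975),(-.027,-.0975)]:
    a=-1.239; p=(.5+np.cos(a)*x-np.sin(a)*y,-.428+np.sin(a)*x+np.cos(a)*y,.044); print(w2px(c,p).round())
E
```

```text
{'K': array([[334.94762841,   0.        , 283.97266147],
       [  0.        , 334.94762841, 210.6728117 ],
       [  0.        ,   0.        ,   1.        ]]), 'k1': -0.003836790608258017, 'origin': array([ 0.58101887, -0.39708796,  0.37440446]), 'attitude': array([[ 0.33537922, -0.88930744, -0.31089075],
       [-0.94208009, -0.31744026, -0.10824414],
       [-0.00242692,  0.32918683, -0.94426169]])}
[ 0.50078525 -0.42499347  0.24559287]
[259.  81.]
[317.  82.]
[310. 269.]
[261. 269.]
```

View pics/w0.png

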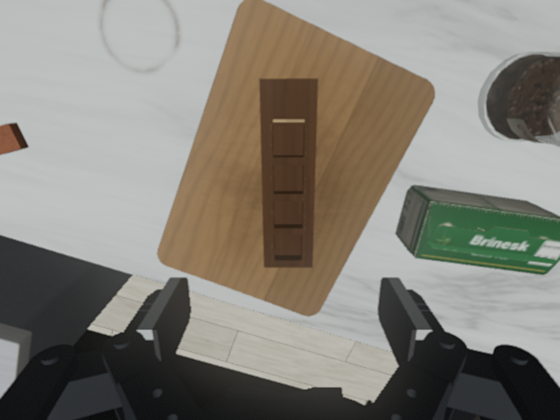

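The bar is at (260,79)–(318,79)–(313,268)–(263,268), within about 2 px of the prediction. Refining, then working out the grasp.

```bash
python3 - <<'E'
from h import *
c=calibration('wrist')
r,e=fit(c,[(-.027,.0975,.022),(.027,.0975,.022),(.027,-.0975,.022),(-.027,-.0975,.022)],[(260,79),(318,79),(313,268),(263,268)],.022,[.5,-.428,-1.239]); print(r,e)
# board edges: left edge through (236,20),(162,240); right (430,110),(330,300); top (262,4),(420,75); bottom(175,263),(305,313)
W=lambda u,v:px2w(c,u,v,.022)[:2]
for a,b in [((236,20),(165,230)),((432,110),(330,300)),((262,4),(420,75)),((175,263),(305,313))]:
    print(W(*a),W(*b))
# grasp: TCP z 5mm above grasp point; at y offset -0.005 (com)
x,y,t=r; print(rel(x,y,.038,t))
E
```

```text
[ 0.5026115  -0.42902455 -1.22927002] 0.47324035345037296
[ 0.62728873 -0.33228098] [ 0.39753172 -0.31767422]
[ 0.61671444 -0.54215448] [ 0.37454821 -0.52984004]
[ 0.64776638 -0.35100397] [ 0.64209543 -0.51562991]
[ 0.36018087 -0.33829301] [ 0.34647954 -0.50763154]
([array([  0.4,   4.5, 207.6]), np.float64(0.0)], np.float64(2.095))
```

step_arm([
  [0, 0, 0, 0, 4, 20, 85],
  [0, 0, 0, 0, 4, 50, 85],
  [0, 0, 0, 0, 4, 80, 85],
  [0, 0, 0, 0, 4, 110, 85],
  [0, 0, 0, 0, 4, 140, 85],
  [0, 0, 0, 0, 4, 165, 85],
  [0, 0, 0, 0, 4, 185, 85],
  [0, 0, 0, 0, 4, 198, 85],
  [0, 0, 0, 0, 4, 205, 85],
  [0, 0, 0, 0, 4, 208, 85],
])

```text
clock: 3.58
eef_pos: [0.5018, -0.4286, 0.0366]
tcp_rot: [[0.942, 0.336, -0.001], [0.336, -0.942, 0.001], [-0.001, -0.002, -1.0]]
ft_force: [-0.1, -0.2, 0.2]
width: 0.0844
finger_force: 0.0
```

step_arm([
  [0, 0, 0, 0, 0, 0, 85],
  [0, 0, 0, 0, 0, 0, 65],
  [0, 0, 0, 0, 0, 0, 50],
  [0, 0, 0, 0, 0, 0, 50],
  [0, 0, 0, 0, 0, 0, 50],
  [0, 0, 0, 0, 0, 0, 50],
  [0, 0, 0, 0, 0, 0, 50],
  [0, 0, 0, 0, 0, 0, 50],
  [0, 0, 0, 0, 0, 0, 50],
  [0, 0, 0, 0, 0, 0, 50],
], grip_force=60)

```text
clock: 4.42
eef_pos: [0.5033, -0.4307, 0.039]
tcp_rot: [[0.942, 0.335, 0.002], [0.335, -0.942, -0.002], [0.002, 0.002, -1.0]]
ft_force: [-0.0, 0.4, 6.0]
width: 0.0525
finger_force: 65.8
```

step_arm([
  [0, 0, 0, 0, 0, -4, 50],
  [0, 0, 0, 0, 0, -12, 50],
  [0, 0, 0, 0, 0, -24, 50],
  [0, 0, 0, 0, 0, -40, 50],
  [0, 0, 0, 0, 0, -60, 50],
  [0, 0, 0, 0, 0, -85, 50],
  [0, 0, 0, 0, 0, -110, 50],
  [0, 0, 0, 0, 0, -135, 50],
  [0, 0, 0, 0, 0, -150, 50],
  [0, 0, 0, 0, 0, -155, 50],
])

```text
clock: 5.25
eef_pos: [0.5035, -0.431, 0.196]
tcp_rot: [[0.942, 0.335, 0.004], [0.335, -0.942, -0.003], [0.003, 0.005, -1.0]]
ft_force: [0.3, 0.1, -2.5]
width: 0.053
finger_force: 65.1
```

```bash
python3 - <<'E'
from h import *
im,c=shot('wrist','w1.png'); print(rel(.655,-.0787,.19,.0485),sense()['eef_pos'],sense()['width'])
E
```

```text
([array([ 260.7, -281.1,    4.8]), np.float64(-73.2)], np.float64(2.092)) [ 0.5033792  -0.43086167  0.19530597] 0.05262196564193963
```

View pics/w1.png

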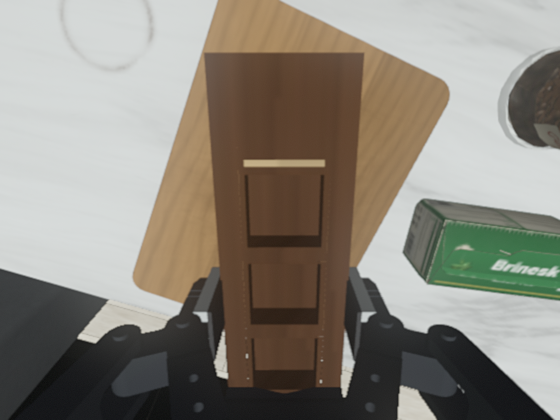

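```bash
cat >> h.py <<'E'
def held(c,pts,pix,s):
    "bar pose in tool frame: x(long, + blank end), y, yaw; z of top"
    R=np.array(s['tcp_rot']);p0=np.array(s['eef_pos']); pts=np.array(pts,float)
    def f(q):
        cs,sn=np.cos(q[3]),np.sin(q[3]); L=np.c_[q[0]+cs*pts[:,1]+sn*pts[:,0]*1, q[1]+cs*pts[:,0]-sn*pts[:,1], np.full(len(pts),q[2])]
        return np.ravel([w2px(c,p0+R@l) for l in L]-np.array(pix,float))
    r=least_squares(f,[0,0,-.01,0]); return r.x,np.abs(r.fun).max()
E
python3 - <<'E'
from h import *
c=calibration('wrist'); s=sense()
print(held(c,[(-.027,.0975),(.027,.0975),(-.0145,.0555),(.0145,.0555)],[(206,54),(364,53),(243,163),(325.5,163)],s))
print(held(c,[(-.027,.0975),(.027,.0975)],[(206,54),(364,53)],s))
E
```

```text
(array([0.00231748, 0.00054033, 0.00204659, 0.00022666]), np.float64(5.062401551940184))
(array([ 0.00066104,  0.00115101, -0.00346962,  0.00546349]), np.float64(1.4210854715202004e-13))
```

The bar is held square and centred within about 1 mm. Carrying it over the jig.

step_arm([
  [0, 0, -5, 17, -18, 0, 50],
  [0, 0, -11, 39, -42, 0, 50],
  [0, 0, -17, 61, -66, 0, 50],
  [0, 0, -23, 83, -90, 0, 50],
  [0, 0, -29, 105, -114, 0, 50],
  [0, 0, -35, 127, -138, 0, 50],
  [0, 0, -41, 149, -162, 0, 50],
  [0, 0, -47, 171, -186, 0, 50],
  [0, 0, -53, 193, -210, 0, 50],
  [0, 0, -58, 210, -228, 0, 50],
])

```text
clock: 6.13
eef_pos: [0.6237, -0.142, 0.1904]
tcp_rot: [[0.209, 0.978, -0.003], [0.978, -0.209, 0.002], [0.001, -0.003, -1.0]]
ft_force: [1.0, 0.6, -2.2]
width: 0.0525
finger_force: 65.0
```

```bash
python3 - <<'E'
from h import *
print(rel(.655,-.0787,.15,.0485),sense()['eef_pos'],sense()['width'])
E
```

```text
([array([68.4, 17.5, 40.4]), np.float64(-14.9)], np.float64(1.557)) [ 0.62365022 -0.14202423  0.19042477] 0.0525394658994733
```

step_arm([
  [0, 0, -3, 15, 4, 6, 50],
  [0, 0, -6, 30, 8, 12, 50],
  [0, 0, -9, 45, 12, 18, 50],
  [0, 0, -12, 60, 15, 24, 50],
  [0, 0, -15, 68, 17, 30, 50],
  [0, 0, -15, 68, 17, 36, 50],
  [0, 0, -15, 68, 17, 40, 50],
  [0, 0, -15, 68, 17, 40, 50],
  [0, 0, -15, 68, 17, 40, 50],
  [0, 0, -15, 68, 17, 40, 50],
])

```text
clock: 6.97
eef_pos: [0.655, -0.0829, 0.1524]
tcp_rot: [[-0.043, 0.999, -0.0], [0.999, 0.043, -0.0], [-0.0, -0.0, -1.0]]
ft_force: [0.4, -0.2, -1.9]
width: 0.0524
finger_force: 67.6
```

```bash
python3 - <<'E'
from h import *
im,c=shot('wrist','w2.png'); print(rel(.655,-.0787,.15,.0485),sense()['eef_pos'],sense()['width'])
from math import cos,sin
for P in PINS:
  a=.0485;print(P,w2px(c,(.655+cos(a)*P[0]-sin(a)*P[1],-.0787+sin(a)*P[0]+cos(a)*P[1],.024)).round())
E
```

```text
([array([ 4.2, -0.1,  2.7]), np.float64(-0.3)], np.float64(1.402)) [ 0.65526537 -0.08286477  0.15271962] 0.05279937049541993
(-0.0325, -0.075) [248. 282.]
(0.0325, -0.075) [322. 281.]
(0, -0.103) [285. 309.]
(-0.0325, 0.075) [239. 103.]
(0.0325, 0.075) [328. 102.]
(-0.017, 0.103) [259.  61.]
(0.017, 0.103) [307.  60.]
```

View pics/w2.png

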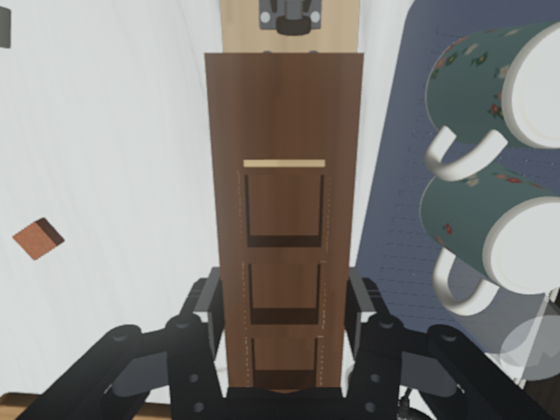

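The bar covers most of the nest. Only the +y pins at about (266,50) and (313,50) and the base edges at (222,30) and (360,30) show. I'll measure those edges from pixel rows.

```bash
python3 - <<'E'
from h import *
c=calibration('wrist'); im=cv2.imread('pics/w2.png')[:,:,::-1].astype(int)
for r in(10,25,40): print(r,[(u,tuple(im[r,u])) for u in list(range(216,230,2))+list(range(352,368,2))])
cv2.imwrite('pics/c2.png',cv2.resize(im[0:120,190:390,::-1].astype(np.uint8),None,fx=4,fy=4,interpolation=cv2.INTER_CUBIC))
from math import cos,sin
a=.0485
for P in [(-.05,.11),(.05,.11),(-.05,.13),(.05,.13)]: print(P,w2px(c,(.655+cos(a)*P[0]-sin(a)*P[1],-.0787+sin(a)*P[0]+cos(a)*P[1],.010)).round(1))
print(held(c,[(-.027,.0975),(.027,.0975)],[(206,54),(364,53)],sense()))
E
```

```text
10 [(216, (np.int64(201), np.int64(204), np.int64(202))), (218, (np.int64(192), np.int64(195), np.int64(193))), (220, (np.int64(173), np.int64(167), np.int64(155))), (222, (np.int64(179), np.int64(164), np.int64(136))), (224, (np.int64(177), np.int64(161), np.int64(136))), (226, (np.int64(173), np.int64(159), np.int64(134))), (228, (np.int64(172), np.int64(156), np.int64(132))), (352, (np.int64(186), np.int64(170), np.int64(142))), (354, (np.int64(186), np.int64(170), np.int64(143))), (356, (np.int64(187), np.int64(171), np.int64(144))), (358, (np.int64(187), np.int64(172), np.int64(146))), (360, (np.int64(188), np.int64(190), np.int64(187))), (362, (np.int64(192), np.int64(194), np.int64(193))), (364, (np.int64(190), np.int64(193), np.int64(191))), (366, (np.int64(191), np.int64(194), np.int64(192)))]
25 [(216, (np.int64(204), np.int64(207), np.int64(205))), (218, (np.int64(202), np.int64(205), np.int64(203))), (220, (np.int64(191), np.int64(193), np.int64(190))), (222, (np.int64(180), np.int64(165), np.int64(140))), (224, (np.int64(178), np.int64(163), np.int64(137))), (226, (np.in
[... 849 characters left out ...]
38))), (228, (np.int64(181), np.int64(165), np.int64(139))), (352, (np.int64(186), np.int64(170), np.int64(142))), (354, (np.int64(186), np.int64(171), np.int64(143))), (356, (np.int64(185), np.int64(169), np.int64(142))), (358, (np.int64(190), np.int64(191), np.int64(188))), (360, (np.int64(202), np.int64(205), np.int64(204))), (362, (np.int64(196), np.int64(199), np.int64(198))), (364, (np.int64(195), np.int64(197), np.int64(196))), (366, (np.int64(195), np.int64(198), np.int64(196)))]
(-0.05, 0.11) [215.1  52.5]
(0.05, 0.11) [350.5  51.7]
(-0.05, 0.13) [213.1  22. ]
(0.05, 0.13) [352.2  21.2]
(array([ 0.00028686,  0.00109841, -0.00347154,  0.00556774]), np.float64(1.9895196601282805e-13))
```

View pics/c2.png

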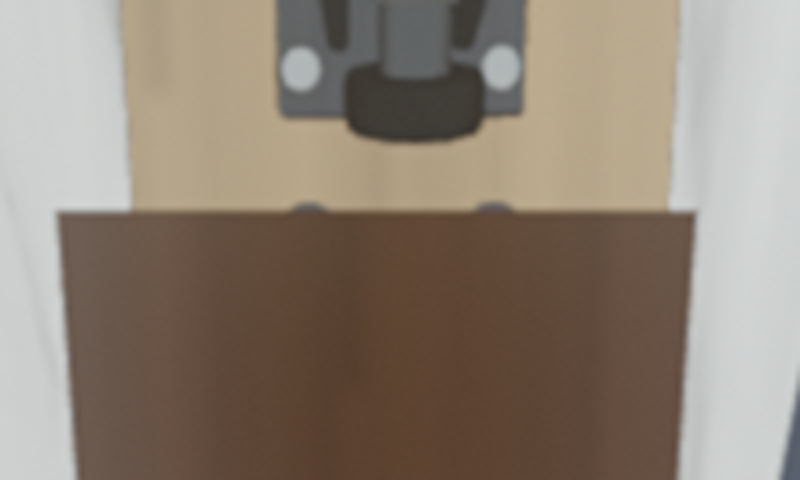

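Base midline is at column 289.8 against 283 predicted, so the jig sits a few mm further +x than estimated. I'll back off and go lower so the pins show right next to the bar end.

step_arm([
  [0, 0, 0, -9, 0, 0, 50],
  [0, 0, 0, -18, 0, 0, 50],
  [0, 0, 0, -27, 0, 8, 50],
  [0, 0, 0, -34, 0, 20, 50],
  [0, 0, 0, -36, 0, 35, 50],
  [0, 0, 0, -36, 0, 55, 50],
  [0, 0, 0, -36, 0, 70, 50],
  [0, 0, 0, -36, 0, 82, 50],
  [0, 0, 0, -36, 0, 87, 50],
  [0, 0, 0, -36, 0, 87, 50],
])

```text
clock: 7.85
eef_pos: [0.655, -0.1185, 0.0626]
tcp_rot: [[-0.044, 0.999, -0.004], [0.999, 0.044, 0.001], [0.001, -0.004, -1.0]]
ft_force: [0.2, -0.3, -2.5]
width: 0.0525
finger_force: 67.7
```

```bash
python3 - <<'E'
from h import *
im,c=shot('wrist','w3.png'); print(sense()['eef_pos'],sense()['tcp_rot'].round(4),sense()['width'])
cv2.imwrite('pics/c3.png',cv2.resize(im[0:150,185:385,::-1].astype(np.uint8),None,fx=4,fy=4,interpolation=cv2.INTER_CUBIC))
from math import cos,sin
for P in PINS[3:]:
  a=.0485;print(P,w2px(c,(.655+cos(a)*P[0]-sin(a)*P[1],-.0787+sin(a)*P[0]+cos(a)*P[1],.024)).round())
E
```

```text
[ 0.65596465 -0.11848652  0.06398666] [[-4.39e-02  9.99e-01 -2.30e-03]
 [ 9.99e-01  4.39e-02  4.00e-04]
 [ 5.00e-04 -2.30e-03 -1.00e+00]] 0.0525541046743968
(-0.0325, 0.075) [214.  23.]
(0.0325, 0.075) [360.  22.]
(-0.017, 0.103) [246. -52.]
(0.017, 0.103) [328. -53.]
```

View pics/c3.png

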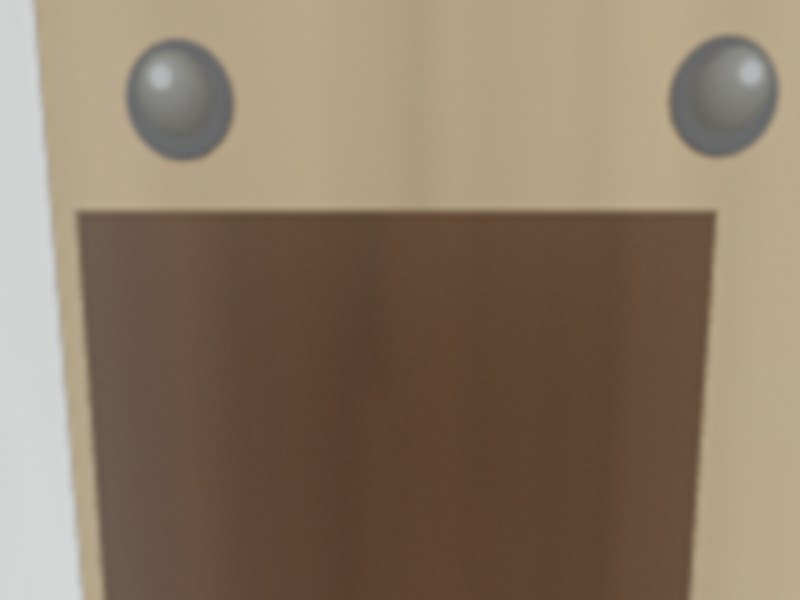

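The two y=75 pins show in the crop at (176,92) and (728,90), the bar end at row 212 with its centre at 396. Pins are parallel to the bar end within 0.4°, but shifted right.

```bash
python3 - <<'E'
from h import *
c=calibration('wrist'); s=sense(); R=s['tcp_rot'];p=s['eef_pos']
F=lambda u,v:(185+(u+.5)/4-.5,(v+.5)/4-.5)
T=lambda u,v,z:R.T@(px2w(c,*F(u,v),z)-p)*1000
print('pins tip',T(172,87,.024),T(733,85,.024),'outline mid',T(180,100,.017),T(724,97,.017))
for dz in(.0035,.005): print('bar',T(78,212,p[2]+dz),T(715,212,p[2]+dz))
print('base left edge',T(38,0,.01),T(82,600,.01))
print('barleft',T(78,212,p[2]+.0035),T(104,600,p[2]+.0035),T(715,212,p[2]+.0035),T(690,600,p[2]+.0035))
E
```

```text
pins tip [115.53494309 -25.03829232  40.0994474 ] [115.69979524  37.69048145  39.95431149] outline mid [115.47129541 -25.22494959  47.0998689 ] [115.75006019  38.28803711  46.95297153]
bar [ 98.08988357 -27.0757597   -3.39087864] [98.06460147 27.31778039 -3.51680894]
bar [ 97.92741687 -26.74889552  -4.89171644] [97.9024366  26.99529492 -5.01614338]
base left edge [127.31609788 -42.5957202   54.14571021] [ 56.19583918 -42.78870673  54.11247678]
barleft [ 98.08988357 -27.0757597   -3.39087864] [ 65.07453217 -27.20377296  -3.40621727] [98.06460147 27.31778039 -3.51680894] [65.09289128 27.51575538 -3.53288154]
```

step_arm([
  [0, 0, 0, 5, 2, 0, 50],
  [0, 0, 0, 13, 4, 0, 50],
  [0, 0, 0, 21, 6, 0, 50],
  [0, 0, 0, 29, 6.5, 0, 50],
  [0, 0, 0, 36, 6.5, 0, 50],
  [0, 0, 0, 40, 6.5, 2, 50],
  [0, 0, 0, 40.5, 6.5, 7, 50],
  [0, 0, 0, 40.5, 6.5, 10, 50],
  [0, 0, 0, 40.5, 6.5, 10, 50],
  [0, 0, 0, 40.5, 6.5, 10, 50],
])

```text
clock: 8.73
eef_pos: [0.661, -0.0776, 0.0547]
tcp_rot: [[-0.044, 0.999, -0.001], [0.999, 0.044, -0.0], [-0.0, -0.001, -1.0]]
ft_force: [0.9, 0.3, -2.6]
width: 0.053
finger_force: 67.7
```

```bash
python3 - <<'E'
from h import *
im,c=shot('wrist','w4.png'); print(sense()['eef_pos'],sense()['tcp_rot'].round(4),sense()['width'])
cv2.imwrite('pics/c4.png',cv2.resize(im[0:150,185:385,::-1].astype(np.uint8),None,fx=4,fy=4,interpolation=cv2.INTER_CUBIC))
E
```

```text
[ 0.66133876 -0.07770799  0.05494761] [[-4.40e-02  9.99e-01 -6.00e-04]
 [ 9.99e-01  4.40e-02 -1.00e-04]
 [-1.00e-04 -6.00e-04 -1.00e+00]] 0.05275483999590077
```

View pics/c4.png

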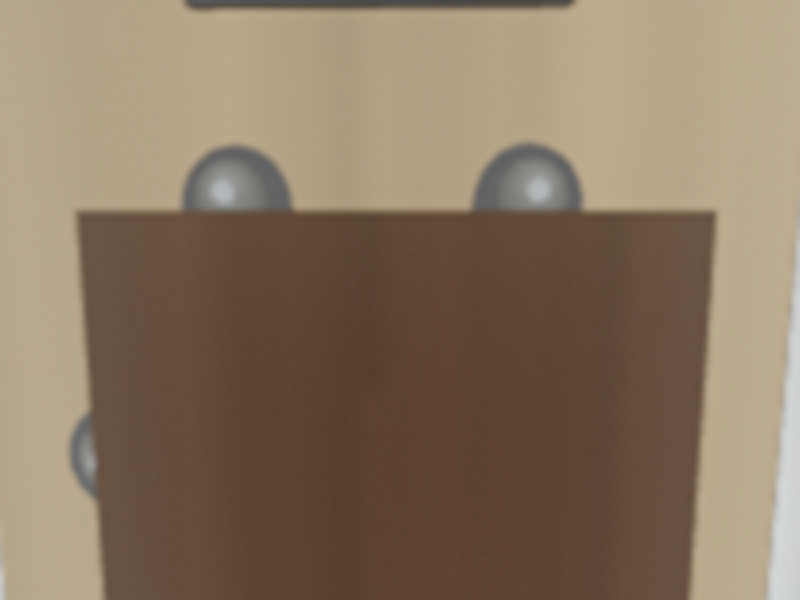

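Bar end centred at 396; the y=103 pins are centred at 238 and 527, midpoint 383, so the bar is slightly too far right. Computing the correction.

```bash
python3 - <<'E'
from h import *
c=calibration('wrist'); s=sense(); R=s['tcp_rot'];p=s['eef_pos']
F=lambda u,v:(185+(u+.5)/4-.5,(v+.5)/4-.5)
T=lambda u,v,z:(R.T@(px2w(c,*F(u,v),z)-p)*1000).round(2)
print(p)
for z in(.010,.017):
  print(z,'pin edges L',T(184,205,z),T(292,205,z),'R',T(473,203,z),T(581,203,z),'side pin outer',T(70,455,z))
print('pin top arcs (far edge)',T(238,146,.018),T(238,146,.01),T(528,144,.018))
print('tips',T(225,187,.024),T(537,185,.024))
print('bar',T(78,212,p[2]+.0035),T(715,212,p[2]+.0035))
print('base right edge',T(797,240,.01),T(770,570,.01),'left',T(5,570,.01))
print('plate',T(187,6,.012),T(573,4,.012))
E
```

```text
[ 0.66133876 -0.07770799  0.05494761]
0.01 pin edges L [104.06 -25.04  44.96] [104.05 -12.28  44.95] R [104.26   9.09  44.94] [104.26  21.84  44.93] side pin outer [ 75.65 -40.77  44.97]
0.017 pin edges L [103.27 -24.02  37.96] [103.27 -11.77  37.95] R [103.46   8.74  37.94] [103.46  20.97  37.93] side pin outer [ 76.01 -39.12  37.97]
pin top arcs (far edge) [109.13 -17.55  36.95] [110.32 -18.41  44.95] [109.31  14.69  36.93]
tips [104.25 -18.47  30.95] [104.44  15.27  30.93]
bar [ 98.08 -27.07  -3.49] [98.06 27.31 -3.52]
base right edge [100.27  47.72  44.91] [61.44 48.01 44.92] left [ 61.44 -50.26  44.98]
plate [124.09 -23.36  42.96] [124.26  19.81  42.93]
```

step_arm([
  [0, 0, -0.3, 0.5, -1.6, 0, 50],
  [0, 0, -0.3, 0.5, -1.6, 0, 50],
  [0, 0, -0.3, 0.5, -1.6, 4, 50],
  [0, 0, -0.3, 0.5, -1.6, 8, 50],
  [0, 0, -0.3, 0.5, -1.6, 11, 50],
  [0, 0, -0.3, 0.5, -1.6, 14, 50],
  [0, 0, -0.3, 0.5, -1.6, 16, 50],
  [0, 0, -0.3, 0.5, -1.6, 18, 50],
  [0, 0, -0.3, 0.5, -1.6, 20, 50],
  [0, 0, -0.3, 0.5, -1.6, 20, 50],
])

```text
clock: 9.62
eef_pos: [0.6596, -0.0768, 0.0348]
tcp_rot: [[-0.05, 0.999, -0.001], [0.999, 0.05, 0.0], [0.0, -0.001, -1.0]]
ft_force: [0.2, -0.5, -2.8]
width: 0.0524
finger_force: 67.7
```

step_arm([
  [0, 0, 0, 0, 0, 1, 50],
  [0, 0, 0, 0, 0, 2, 50],
  [0, 0, 0, 0, 0, 3, 50],
  [0, 0, 0, 0, 0, 4, 50],
  [0, 0, 0, 0, 0, 5, 50],
  [0, 0, 0, 0, 0, 6, 50],
  [0, 0, 0, 0, 0, 7, 50],
  [0, 0, 0, 0, 0, 8, 50],
  [0, 0, 0, 0, 0, 8, 50],
  [0, 0, 0, 0, 0, 8, 50],
])

```text
clock: 10.45
eef_pos: [0.6599, -0.0769, 0.0272]
tcp_rot: [[-0.05, 0.999, -0.0], [0.999, 0.05, 0.0], [0.0, -0.0, -1.0]]
ft_force: [0.1, 0.4, -2.1]
width: 0.0529
finger_force: 67.7
```

step_arm([
  [0, 0, 0, 0, 0, 0.5, 50],
  [0, 0, 0, 0, 0, 1, 50],
  [0, 0, 0, 0, 0, 1.5, 50],
  [0, 0, 0, 0, 0, 2, 50],
  [0, 0, 0, 0, 0, 2, 50],
  [0, 0, 0, 0, 0, 2, 50],
  [0, 0, 0, 0, 0, 2, 50],
  [0, 0, 0, 0, 0, 2, 50],
  [0, 0, 0, 0, 0, 2, 50],
  [0, 0, 0, 0, 0, 2, 50],
])

```text
clock: 11.28
eef_pos: [0.66, -0.0769, 0.0269]
tcp_rot: [[-0.05, 0.999, 0.001], [0.999, 0.05, -0.0], [-0.0, 0.001, -1.0]]
ft_force: [-3.5, 1.2, 7.0]
width: 0.0521
finger_force: 68.8
```

step_arm([
  [0, 0, 0, 0, 0, 1, 60],
  [0, 0, 0, 0, 0, 0, 70],
  [0, 0, 0, 0, 0, 0, 75],
  [0, 0, 0, 0, 0, 0, 75],
  [0, 0, 0, 0, 0, 0, 75],
  [0, 0, 0, 0, 0, -5, 75],
  [0, 0, 0, 0, 0, -20, 75],
  [0, 0, 0, 0, 0, -40, 75],
  [0, 0, 0, 0, 0, -70, 75],
  [0, 0, 0, 0, 0, -100, 75],
])

```text
clock: 12.12
eef_pos: [0.659, -0.0768, 0.1257]
tcp_rot: [[-0.05, 0.999, -0.002], [0.999, 0.05, 0.0], [0.0, -0.002, -1.0]]
ft_force: [0.1, -0.3, -0.2]
width: 0.0749
finger_force: 0.0
```

step_arm([
  [0, 0, 0, 0, 0, -25, 75],
  [0, 0, 0, 0, 0, -50, 75],
  [0, 0, 0, 0, 0, -75, 75],
  [0, 0, 0, 0, 0, -100, 75],
  [0, 0, 0, 0, 0, -100, 75],
  [0, 0, 0, 0, 0, -100, 75],
  [0, 0, 0, 0, 0, -100, 75],
  [0, 0, 0, 0, 0, -100, 75],
  [0, 0, 0, 0, 0, -100, 75],
  [0, 0, 0, 0, 0, -100, 75],
])

```text
clock: 12.95
eef_pos: [0.6592, -0.0768, 0.2239]
tcp_rot: [[-0.05, 0.999, -0.003], [0.999, 0.05, 0.0], [0.0, -0.003, -1.0]]
ft_force: [0.4, 0.6, 0.3]
width: 0.0749
finger_force: 0.0
```

```bash
python3 - <<'E'
from h import *
im,c=shot('wrist','w5.png'); print(sense()['eef_pos'],sense()['tcp_rot'].round(4),sense()['width'])
E
```

```text
[ 0.65940266 -0.07683685  0.22412644] [[-4.980e-02  9.988e-01 -2.100e-03]
 [ 9.988e-01  4.980e-02  2.000e-04]
 [ 3.000e-04 -2.100e-03 -1.000e+00]] 0.0752082161180771
```

View pics/w5.png

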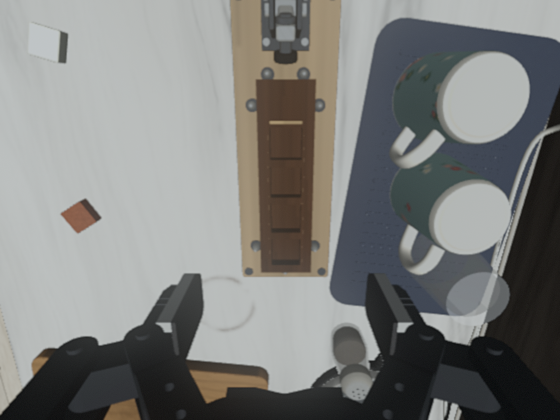

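The bar sits between the pins, blank end to the clamp. White tile is at about (45,42), terracotta at about (78,213). Next, the clamp handle.

```bash
cat >> h.py <<'E'
JX,JY,JA=.660,-.0764,.050
def J(x,y,z=0):
    c,s=np.cos(JA),np.sin(JA); return np.array([JX+c*x-s*y,JY+s*x+c*y,z])
def arc(th,x=-.027): f=.26+th; return J(x,.148+.07*np.sin(f),.05+.07*np.cos(f))
E
python3 - <<'E'
from h import *
c=calibration('wrist')
print(fit(c,[(-.027,.0975,.022),(.027,.0975,.022),(.027,-.0975,.022),(-.027,-.0975,.022)],[(257,80),(316,80),(312,272),(260.5,272)],.01,[.66,-.077,.05]))
print('white',px2w(c,45,42,.014),'terra',px2w(c,79,213,.014))
print('handle',arc(1.2),rel(*(arc(1.2)+[0,0,.15]),JA+np.pi/2))
E
```

```text
(array([ 0.66142627, -0.07696784,  0.0506483 ]), np.float64(0.633187964621749))
white [0.43373254 0.04255293 0.014     ] terra [ 0.44010362 -0.12361998  0.014     ]
handle [0.62215974 0.13954944 0.05773988] ([array([218. , -26.4,  16.5]), np.float64(90.0)], np.float64(1.405))
```

step_arm([
  [0, 0, -6, 15, -2, 0, 75],
  [0, 0, -12, 30, -4, 0, 75],
  [0, 0, -18, 45, -6, 0, 75],
  [0, 0, -24, 60, -8, 0, 75],
  [0, 0, -30, 75, -10, 0, 70],
  [0, 0, -36, 90, -11, 0, 60],
  [0, 0, -42, 105, -13, 0, 50],
  [0, 0, -48, 120, -15, 0, 45],
  [0, 0, -54, 135, -17, 0, 45],
  [0, 0, -60, 150, -18, 0, 45],
])

```text
clock: 13.83
eef_pos: [0.634, 0.0727, 0.2249]
tcp_rot: [[-0.892, 0.452, -0.001], [0.452, 0.892, -0.0], [0.001, -0.001, -1.0]]
ft_force: [0.7, 0.4, -0.3]
width: 0.045
finger_force: 0.0
```

```bash
python3 - <<'E'
from h import *
print(rel(*(arc(1.2)+[0,0,.15]),JA+np.pi/2), sense()['joint_pos'])
E
```

```text
([array([40.7, 54.3, 17.1]), np.float64(-29.7)], np.float64(0.583)) [ 1.14153681e-01  4.65900326e-01  1.22698543e-01  1.22855605e+00
 -3.37526773e-06  5.82842219e-01]
```

step_arm([
  [0, 0, -6, 8, 11, 0, 45],
  [0, 0, -12, 16, 22, 3, 45],
  [0, 0, -18, 24, 33, 6, 45],
  [0, 0, -24, 32, 44, 9, 45],
  [0, 0, -30, 41, 54, 12, 45],
  [0, 0, -30, 41, 54, 17, 45],
  [0, 0, -30, 41, 54, 17, 45],
  [0, 0, -30, 41, 54, 17, 45],
  [0, 0, -30, 41, 54, 17, 45],
  [0, 0, -30, 41, 54, 17, 45],
])

```text
clock: 14.67
eef_pos: [0.623, 0.138, 0.2085]
tcp_rot: [[-0.999, -0.048, 0.0], [-0.048, 0.999, -0.0], [-0.0, -0.0, -1.0]]
ft_force: [0.1, -0.9, -0.7]
width: 0.0449
finger_force: 0.0
```

```bash
python3 - <<'E'
from h import *
im,c=shot('wrist','w6.png')
print(rel(*(arc(1.2)),JA+np.pi/2), sense()['tcp_rot'].round(3))
for x in(-.045,-.027,.045): print(w2px(c,arc(1.2,x)))
E
```

```text
([array([  0.8,   1.5, 150.8]), np.float64(-0.1)], np.float64(0.17)) [[-0.999 -0.048  0.   ]
 [-0.048  0.999 -0.   ]
 [-0.    -0.    -1.   ]]
[285.85015601 175.94050263]
[285.85930485 196.15642909]
[285.89202899 269.44665169]
```

View pics/w6.png

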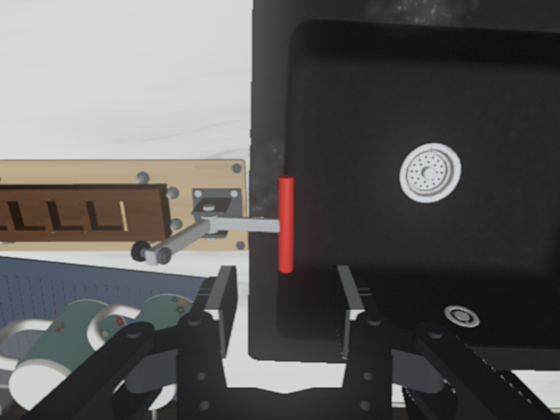

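The handle runs from (287,178) to (286,272), as predicted. Descending and gripping.

step_arm([
  [0, 0, 0, 1, 1.5, 20, 45],
  [0, 0, 0, 1, 1.5, 45, 45],
  [0, 0, 0, 1, 1.5, 70, 45],
  [0, 0, 0, 1, 1.5, 95, 45],
  [0, 0, 0, 1, 1.5, 118, 45],
  [0, 0, 0, 1, 1.5, 136, 45],
  [0, 0, 0, 1, 1.5, 146, 45],
  [0, 0, 0, 1, 1.5, 150, 45],
  [0, 0, 0, 1, 1.5, 150, 45],
  [0, 0, 0, 1, 1.5, 150, 45],
])

```text
clock: 15.55
eef_pos: [0.6224, 0.1402, 0.0593]
tcp_rot: [[-0.999, -0.049, 0.002], [-0.049, 0.999, 0.0], [-0.002, 0.0, -1.0]]
ft_force: [-0.6, 0.6, 1.7]
width: 0.045
finger_force: 0.0
```

step_arm([
  [0, 0, 0, 0, 0, 0, 30],
  [0, 0, 0, 0, 0, 0, 15],
  [0, 0, 0, 0, 0, 0, 10],
  [0, 0, 0, 0, 0, 0, 10],
  [0, 0, 0, 0, 0, 0, 10],
  [0, 0, 0, 0, 0, 0, 10],
  [0, 0, 0, 0, 0, 0, 10],
  [0, 0, 0, 0, 0, 0, 10],
  [0, 0, 0, 0, 0, 0, 10],
  [0, 0, 0, 0, 0, 0, 10],
], grip_force=30)

```text
clock: 16.38
eef_pos: [0.6226, 0.1394, 0.0597]
tcp_rot: [[-0.999, -0.049, 0.003], [-0.049, 0.999, -0.001], [-0.003, -0.002, -1.0]]
ft_force: [0.2, -3.5, 5.5]
width: 0.0128
finger_force: 29.5
```

```bash
python3 - <<'E'
from h import *
s=sense();print(s['eef_pos'],arc(1.2))
for t in np.arange(1.1,-.01,-.1): print(round(t,1),((arc(t)-arc(1.2))@s['tcp_rot']*1000).round(1))
E
```

```text
[0.62264936 0.13938375 0.05972232] [0.62215974 0.13954944 0.05773988]
1.1 [-0.  -1.1 -6.9]
1.0 [ -0.   -2.9 -13.7]
0.9 [ -0.1  -5.4 -20.2]
0.8 [ -0.1  -8.5 -26.5]
0.7 [ -0.1 -12.3 -32.4]
0.6 [ -0.1 -16.6 -37.9]
0.5 [ -0.1 -21.4 -43. ]
0.4 [ -0.1 -26.7 -47.5]
0.3 [ -0.2 -32.5 -51.5]
0.2 [ -0.2 -38.6 -54.9]
0.1 [ -0.2 -45.  -57.7]
-0.0 [ -0.2 -51.7 -59.8]
```

step_arm([
  [0, 0, 0, 0, -0.4, -2.5, 10],
  [0, 0, 0, 0, -1.1, -6.9, 10],
  [0, 0, 0, 0, -2, -10.5, 10],
  [0, 0, 0, 0, -2.9, -13.7, 10],
  [0, 0, 0, 0, -4.1, -17, 10],
  [0, 0, 0, 0, -5.4, -20.2, 10],
  [0, 0, 0, 0, -7, -23.4, 10],
  [0, 0, 0, 0, -8.5, -26.5, 10],
  [0, 0, 0, 0, -10.4, -29.5, 10],
  [0, 0, 0, 0, -12.3, -32.4, 10],
])

```text
clock: 17.22
eef_pos: [0.623, 0.1295, 0.0913]
tcp_rot: [[-0.999, -0.051, 0.002], [-0.051, 0.999, 0.003], [-0.002, 0.003, -1.0]]
ft_force: [4.6, 2.5, -3.1]
width: 0.0126
finger_force: 29.5
```

step_arm([
  [0, 0, 0, 0, -2.1, -2.8, 10],
  [0, 0, 0, 0, -4.3, -5.5, 10],
  [0, 0, 0, 0, -6.7, -8.1, 10],
  [0, 0, 0, 0, -9.1, -10.6, 10],
  [0, 0, 0, 0, -11.7, -12.9, 10],
  [0, 0, 0, 0, -14.4, -15.1, 10],
  [0, 0, 0, 0, -17.3, -17.1, 10],
  [0, 0, 0, 0, -20.2, -19.1, 10],
  [0, 0, 0, 0, -23.3, -20.9, 10],
  [0, 0, 0, 0, -26.3, -22.5, 10],
])

```text
clock: 18.05
eef_pos: [0.6243, 0.1073, 0.1167]
tcp_rot: [[-0.999, -0.053, 0.003], [-0.053, 0.999, 0.012], [-0.004, 0.012, -1.0]]
ft_force: [-1.2, 10.9, 13.6]
width: 0.0126
finger_force: 29.8
```

step_arm([
  [0, 0, 0, 0, -3.2, -1.4, 10],
  [0, 0, 0, 0, -6.4, -2.8, 10],
  [0, 0, 0, 0, -9.8, -3.9, 10],
  [0, 0, 0, 0, -13.1, -4.9, 10],
  [0, 0, 0, 0, -14.5, -5.3, 10],
  [0, 0, 0, 0, -14.5, -5.3, 10],
  [0, 0, 0, 0, -14.5, -5.3, 10],
  [0, 0, 0, 0, -14.5, -5.3, 10],
  [0, 0, 0, 0, -14.5, -5.3, 10],
  [0, 0, 0, 0, -14.5, -5.3, 10],
])

```text
clock: 18.88
eef_pos: [0.6251, 0.0903, 0.1228]
tcp_rot: [[-0.999, -0.052, 0.004], [-0.052, 0.999, 0.007], [-0.005, 0.007, -1.0]]
ft_force: [-1.8, 4.8, 13.9]
width: 0.0128
finger_force: 32.0
```

step_arm([
  [0, 0, 0, 0, -3, 1, 10],
  [0, 0, 0, 0, -4, 1, 10],
  [0, 0, 0, 0, -4, 1, 10],
  [0, 0, 0, 0, -4, 1, 20],
  [0, 0, 0, 0, -4, 1, 35],
  [0, 0, 0, 0, -4, 1, 45],
  [0, 0, 0, 0, -4, 1, 45],
  [0, 0, 0, 0, -4, -15, 45],
  [0, 0, 0, 0, -4, -40, 45],
  [0, 0, 0, 0, -4, -80, 45],
])

```text
clock: 19.72
eef_pos: [0.621, 0.0826, 0.1946]
tcp_rot: [[-0.999, -0.049, -0.01], [-0.049, 0.999, -0.001], [0.01, -0.001, -1.0]]
ft_force: [1.0, 0.0, -0.2]
width: 0.0448
finger_force: 0.0
```

```bash
python3 - <<'E'
from h import *
s=sense(); print(s['ft_force'],s['joint_pos'])
print('to white, above',rel(.4337,.0425,.2,JA+np.pi/2))
print(s['tcp_rot'].round(3))
E
```

```text
[ 0.95308689  0.01424691 -0.18941866] [1.32161886e-01 4.64910057e-01 4.15295898e-02 1.15788077e+00
 1.29886022e-04 8.26504540e-02]
to white, above ([array([189.1, -30.8,  -3.4]), np.float64(-0.0)], np.float64(0.083))
[[-0.999 -0.049 -0.01 ]
 [-0.049  0.999 -0.001]
 [ 0.01  -0.001 -1.   ]]
```

step_arm([
  [0, 0, 0, 20, -3, 0, 45],
  [0, 0, 0, 45, -7, 0, 45],
  [0, 0, 0, 75, -12, 0, 45],
  [0, 0, 0, 105, -17, 0, 50],
  [0, 0, 0, 135, -22, 0, 60],
  [0, 0, 0, 160, -27, 0, 60],
  [0, 0, 0, 180, -30, 0, 60],
  [0, 0, 0, 189, -31, 0, 60],
  [0, 0, 0, 189, -31, 0, 60],
  [0, 0, 0, 189, -31, 0, 60],
])

```text
clock: 20.55
eef_pos: [0.4379, 0.0429, 0.1986]
tcp_rot: [[-0.999, -0.05, 0.001], [-0.05, 0.999, 0.0], [-0.001, 0.0, -1.0]]
ft_force: [-0.1, -0.3, -0.1]
width: 0.0602
finger_force: 0.0
```

```bash
cat >> h.py <<'E'
from scipy.optimize import minimize
def cuboid_mask(c,x,y,a,shape=(420,560),h=.014,w=.014,z0=0,ss=4):
    P=[]
    for i in(-1,1):
        for j in(-1,1):
            for z in(0,h):
                P.append(w2px(c,(x+w*(i*np.cos(a)-j*np.sin(a)),y+w*(i*np.sin(a)+j*np.cos(a)),z0+z)))
    hull=cv2.convexHull(np.array(P,np.float32))
    m=np.zeros(shape,np.uint8); cv2.fillConvexPoly(m,np.round(hull*16).astype(np.int32),255,cv2.LINE_AA,4); return m/255.
def fit_tile(c,mask,x,y):
    best=None
    for a in np.radians([0,22,45,67]):
        f=lambda p:np.abs(cuboid_mask(c,x+p[0]/1e3,y+p[1]/1e3,a+p[2]/30)-mask).sum()
        r=minimize(f,[0,0,0],method='Nelder-Mead',options=dict(initial_simplex=[[0,0,0],[4,0,0],[0,4,0],[0,0,6]],xatol=.05,fatol=.5))
        if best is None or r.fun<best[0]: best=(r.fun,x+r.x[0]/1e3,y+r.x[1]/1e3,np.degrees(a+r.x[2]/30)%90)
    return np.array(best).round(4),mask.sum()
E
python3 - <<'E'
from h import *
im,c=shot('wrist','w7.png'); im2,c2=shot('scene','s2.png')
hs=cv2.cvtColor(im2,cv2.COLOR_RGB2HSV); red=((hs[...,0]<6)|(hs[...,0]>174))&(hs[...,1]>200)&(hs[...,2]>120)
n,l,st,ce=cv2.connectedComponentsWithStats(red.astype(np.uint8)); print('red',[(st[i][4],ce[i].round(1)) for i in range(1,n) if st[i][4]>10])
print('closed/open pred',w2px(c2,arc(0,0)),w2px(c2,arc(1.2,0)))
print('tile pred',w2px(c,(.4337,.0425,.007)),sense()['eef_pos'])
u,v=w2px(c,(.4337,.0425,.007)).astype(int)
cv2.imwrite('pics/c7.png',cv2.resize(im[max(0,v-80):v+80,u-100:u+100,::-1],None,fx=4,fy=4))
print(im[v-40:v+41:8,u-40:u+41:8].sum(2)//3); print(im[v,u],im[v-40,u-40])
E
```

```text
red [(np.int32(13), array([262.4, 133.5])), (np.int32(64), array([270.2, 185.6]))]
closed/open pred [270.84639981 186.23582732] [260.44826613 194.74987844]
tile pred [283.72810608 180.61810754] [0.43895602 0.04307438 0.1986583 ]
[[170 170 168 166 166 164 166 166 167 166 166]
 [171 171 170 168 169 168 168 168 169 169 169]
 [169 168 168 168 166 165 166 168 168 169 169]
 [171 171 172 172 160 108 172 173 172 171 172]
 [171 171 171 171 180 180 181 181 173 172 171]
 [171 171 171 169 180 180 180 167 172 170 169]
 [172 172 172 163 180 180 180 172 172 172 171]
 [172 173 173 173 172 169 177 172 172 171 171]
 [172 172 172 173 173 173 172 172 172 172 171]
 [173 174 173 173 173 172 171 172 172 172 171]
 [173 173 172 173 172 172 172 172 171 171 170]]
[177 182 183] [169 172 171]
```

Clamp is closed: red at (270.2,185.6), predicted (270.8,186.2). Now segmenting the white tile.

```bash
cat >> h.py <<'E'
def white_mask(im,u,v,r=45):
    g=cv2.medianBlur(im,5).astype(int); roi=np.zeros(im.shape[:2],bool); roi[max(0,v-r):v+r,max(0,u-r):u+r]=1
    b=np.median(g[roi][:,2]); m=((g[...,2]>b+6)|(g[...,2]<b-25))&roi
    m=cv2.morphologyEx(m.astype(np.uint8),cv2.MORPH_CLOSE,np.ones((5,5))); m=cv2.morphologyEx(m,cv2.MORPH_OPEN,np.ones((5,5)))
    n,l,st,_=cv2.connectedComponentsWithStats(m); k=1+np.argmax(st[1:,4]); return (l==k).astype(float)
def terra_mask(im,u,v,r=60):
    h=cv2.cvtColor(im,cv2.COLOR_RGB2HSV); m=((h[...,1]>90)).astype(np.uint8); roi=np.zeros_like(m); roi[max(0,v-r):v+r,max(0,u-r):u+r]=1; m*=roi
    n,l,st,_=cv2.connectedComponentsWithStats(m); k=1+np.argmax(st[1:,4]); return (l==k).astype(float)
E
python3 - <<'E'
from h import *
c=calibration('wrist'); im=read_camera('wrist'); s=sense(); print(s['eef_pos'])
u,v=w2px(c,(.4337,.0425,.007)).astype(int)
m=white_mask(im,u,v); r=fit_tile(c,m,.4337,.0425); print(r)
o=im.copy(); cm=cuboid_mask(c,r[0][1],r[0][2],np.radians(r[0][3])); 
for k,col in((m,(255,0,0)),(cm>.5,(0,255,0))): 
    ct,_=cv2.findContours(np.uint8(k),0,cv2.CHAIN_APPROX_NONE); cv2.drawContours(o,ct,-1,col,1)
cv2.imwrite('pics/c7.png',cv2.resize(o[v-60:v+60,u-70:u+70,::-1],None,fx=4,fy=4,interpolation=cv2.INTER_NEAREST))
for a in(r[0][3],r[0][3]-90): print(rel(r[0][1],r[0][2],.013,np.radians(a)),s['tcp_rot'][:,1].round(3))
E
```

```text
[0.4388742  0.04310114 0.19855512]
(array([2.511333e+02, 4.315000e-01, 4.340000e-02, 8.243350e+01]), np.float64(739.0))
([array([  7.6,   0.6, 185.5]), np.float64(10.4)], np.float64(0.048)) [-0.05   0.999  0.   ]
([array([  7.6,   0.6, 185.5]), np.float64(-79.6)], np.float64(0.048)) [-0.05   0.999  0.   ]
```

View pics/c7.png

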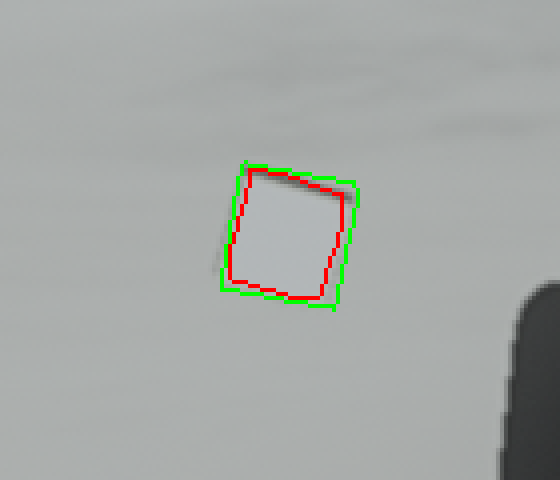

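The overlay shows the tile about 11° off the tool and well located. Descend and grip its upper half.

step_arm([
  [0, 0, 5, 4, 0, 20, 60],
  [0, 0, 11, 8, 0, 50, 60],
  [0, 0, 11, 8, 0, 80, 60],
  [0, 0, 11, 8, 0, 110, 60],
  [0, 0, 11, 8, 0, 135, 55],
  [0, 0, 11, 8, 0, 155, 50],
  [0, 0, 11, 8, 0, 168, 50],
  [0, 0, 11, 8, 0, 175, 50],
  [0, 0, 11, 8, 0, 179, 50],
  [0, 0, 11, 8, 0, 179, 50],
])

```text
clock: 21.53
eef_pos: [0.4296, 0.0425, 0.0189]
tcp_rot: [[-0.99, 0.142, -0.001], [0.142, 0.99, -0.0], [0.001, -0.0, -1.0]]
ft_force: [0.1, 0.9, -0.4]
width: 0.0496
finger_force: 0.0
```

step_arm([
  [0, 0, 0, 0, 0, 0, 40],
  [0, 0, 0, 0, 0, 0, 30],
  [0, 0, 0, 0, 0, 0, 24],
  [0, 0, 0, 0, 0, 0, 24],
  [0, 0, 0, 0, 0, 0, 24],
  [0, 0, 0, 0, 0, 0, 24],
  [0, 0, 0, 0, 0, 0, 24],
  [0, 0, 0, 0, 0, 0, 24],
  [0, 0, 0, 0, 0, 0, 24],
  [0, 0, 0, 0, 0, 0, 24],
], grip_force=40)

```text
clock: 22.37
eef_pos: [0.4304, 0.0426, 0.0206]
tcp_rot: [[-0.99, 0.142, 0.003], [0.142, 0.99, 0.0], [-0.003, 0.001, -1.0]]
ft_force: [0.2, -0.1, 6.4]
width: 0.0268
finger_force: 38.3
```

step_arm([
  [0, 0, 0, 0, 0, -5, 24],
  [0, 0, 0, 0, 0, -15, 24],
  [0, 0, 0, 0, 0, -30, 24],
  [0, 0, 0, 0, 0, -50, 24],
  [0, 0, 0, 0, 0, -70, 24],
  [0, 0, 0, 0, 0, -90, 24],
  [0, 0, 0, 0, 0, -100, 24],
  [0, 0, 0, 0, 0, -100, 24],
  [0, 0, 0, 0, 0, -100, 24],
  [0, 0, 0, 0, 0, -100, 24],
])

```text
clock: 23.2
eef_pos: [0.4285, 0.0424, 0.1189]
tcp_rot: [[-0.99, 0.142, -0.001], [0.142, 0.99, -0.0], [0.001, -0.0, -1.0]]
ft_force: [-0.6, 0.1, 0.3]
width: 0.0273
finger_force: 38.2
```

```bash
python3 - <<'E'
from h import *
im,c=shot('wrist','w8.png'); s=sense(); print(s['eef_pos'],s['width'],s['finger_force'])
print(rel(*J(0,-.036,.12),JA+np.pi/2))
R,p=s['tcp_rot'],s['eef_pos']
print('tcp px',w2px(c,p),w2px(c,p+R@[.014,.014,.0]),w2px(c,p+R@[.014,-.014,.0]),w2px(c,p+R@[-.014,.014,.0]))
cv2.imwrite('pics/c8.png',cv2.resize(im[250:420,190:380,::-1],None,fx=3.5,fy=3.5))
E
```

```text
[0.42826335 0.04234752 0.11863122] 0.02707968966053065 38.17123564425856
([array([-253.1, -120. ,   -1.8]), np.float64(-11.0)], np.float64(0.241))
tcp px [284.2485878  293.70092217] [316.52356101 265.82877005] [251.97445406 265.87712407] [314.58555874 319.84528755]
```

```bash
python3 - <<'E'
from h import *
c=calibration('wrist'); s=sense(); im=cv2.imread('pics/w8.png').astype(int)
g=im[:,:,0]
for u in(275,284,293): print(u,list(zip(range(236,336,3),g[236:336:3,u])))
R,p=s['tcp_rot'],s['eef_pos']
for x in(.014,-.014):
  for z in(.0066,.0206): print(x,z,w2px(c,p+R@[x,0,z]).round(1))
E
```

```text
275 [(236, np.int64(166)), (239, np.int64(166)), (242, np.int64(165)), (245, np.int64(165)), (248, np.int64(167)), (251, np.int64(111)), (254, np.int64(88)), (257, np.int64(89)), (260, np.int64(88)), (263, np.int64(150)), (266, np.int64(174)), (269, np.int64(175)), (272, np.int64(175)), (275, np.int64(175)), (278, np.int64(175)), (281, np.int64(175)), (284, np.int64(175)), (287, np.int64(175)), (290, np.int64(175)), (293, np.int64(175)), (296, np.int64(175)), (299, np.int64(175)), (302, np.int64(175)), (305, np.int64(175)), (308, np.int64(174)), (311, np.int64(175)), (314, np.int64(161)), (317, np.int64(162)), (320, np.int64(162)), (323, np.int64(162)), (326, np.int64(161)), (329, np.int64(160)), (332, np.int64(161)), (335, np.int64(162))]
284 [(236, np.int64(166)), (239, np.int64(165)), (242, np.int64(165)), (245, np.int64(166)), (248, np.int64(166)), (251, np.int64(134)), (254, np.int64(88)), (257, np.int64(90)), (260, np.int64(89)), (263, np.int64(132)), (266, np.int64(173)), (269, np.int64(175)), (272, np.int64(176)), (275, np.int64(175)), (278, np.int64(175)), (281, np.int64(175
[... 559 characters left out ...]
257, np.int64(90)), (260, np.int64(90)), (263, np.int64(115)), (266, np.int64(171)), (269, np.int64(175)), (272, np.int64(175)), (275, np.int64(175)), (278, np.int64(175)), (281, np.int64(175)), (284, np.int64(175)), (287, np.int64(175)), (290, np.int64(175)), (293, np.int64(175)), (296, np.int64(175)), (299, np.int64(175)), (302, np.int64(175)), (305, np.int64(175)), (308, np.int64(174)), (311, np.int64(175)), (314, np.int64(167)), (317, np.int64(162)), (320, np.int64(160)), (323, np.int64(159)), (326, np.int64(161)), (329, np.int64(162)), (332, np.int64(161)), (335, np.int64(161))]
0.014 0.0066 [284.4 259.6]
0.014 0.0206 [284.3 246.3]
-0.014 0.0066 [284.4 312. ]
-0.014 0.0206 [284.3 295.4]
```

View pics/c8.png

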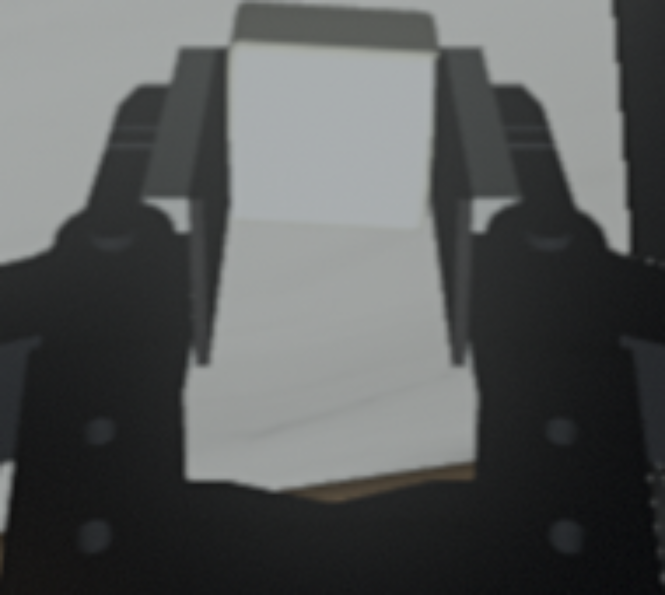

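The tile is held with its top face visible (corners 230,42 / 435,55 / 422,228 / 232,217), slightly turned in the grip. PnP gives its pose in the tool frame.

```bash
cat >> h.py <<'E'
def pnp(c,obj,pix,s):
    K=np.array(c['K']); d=np.array([c['k1'],0,0,0,0.])
    ok,rv,tv=cv2.solvePnP(np.array(obj,float),np.array(pix,float),K,d)
    Rc=np.array(c['attitude']); Rt=np.array(s['tcp_rot']); Rm=Rt.T@Rc@cv2.Rodrigues(rv)[0]
    t=Rt.T@(np.array(c['origin'])+Rc@tv.ravel()-np.array(s['eef_pos']))
    e=cv2.projectPoints(np.array(obj,float),rv,tv,K,d)[0][:,0]-np.array(pix)
    return t*1000,Rm,np.abs(e).max()
E
python3 - <<'E'
from h import *
c=calibration('wrist'); s=sense()
F=lambda u,v:(190+(u+.5)/3.5-.5,250+(v+.5)/3.5-.5)
h=.014; # obj axes as tool: x up-image, y right, z down (away)
obj=[(h,-h,-.007),(h,h,-.007),(-h,h,-.007),(-h,-h,-.007),(h,-h,.007),(h,h,.007)]
pix=[F(230,42),F(436,54),F(424,229),F(232,217),F(238,3),F(432,12)]
t,R,e=pnp(c,obj,pix,s); print(t.round(1),R.round(3),e)
t,R,e=pnp(c,obj[:4],pix[:4],s); print(t.round(1),R.round(3),e)
E
```

```text
[-6.2  0.  20.9] [[ 0.999 -0.03  -0.026]
 [ 0.031  0.999  0.041]
 [ 0.025 -0.042  0.999]] 1.1819985420976309
[-5.8  0.3 20.5] [[ 1.    -0.024 -0.014]
 [ 0.025  0.997  0.072]
 [ 0.013 -0.073  0.997]] 0.2774400984269505
```

The tile looks slightly smaller than nominal, probably bevelled. Its offset is about −1.3 mm in tool x and it is turned about 2°. Moving it over recess 2.

step_arm([
  [0, 0, -1, -16, -8, 0, 24],
  [0, 0, -3, -45, -21, 0, 24],
  [0, 0, -4, -75, -36, 0, 24],
  [0, 0, -6, -105, -50, 0, 24],
  [0, 0, -7, -135, -64, 0, 24],
  [0, 0, -9, -165, -78, 0, 24],
  [0, 0, -10, -195, -93, 0, 24],
  [0, 0, -12, -225, -107, 0, 24],
  [0, 0, -13, -245, -117, 0, 24],
  [0, 0, -13, -252, -120, 0, 24],
])

```text
clock: 24.08
eef_pos: [0.664, -0.1143, 0.1174]
tcp_rot: [[-0.997, -0.083, 0.0], [-0.083, 0.997, -0.001], [0.0, -0.001, -1.0]]
ft_force: [-0.1, 0.8, -0.6]
width: 0.0272
finger_force: 38.2
```

step_arm([
  [0, 0, 0, 0, 0, 5, 24],
  [0, 0, 0, 0, 0, 12, 24],
  [0, 0, 0, 0, 0, 20, 24],
  [0, 0, 0, 0, 0, 30, 24],
  [0, 0, 0, 0, 0, 38, 24],
  [0, 0, 0, 0, 0, 44, 24],
  [0, 0, 0, 0, 0, 50, 24],
  [0, 0, 0, 0, 0, 54, 24],
  [0, 0, 0, 0, 0, 54, 24],
  [0, 0, 0, 0, 0, 54, 24],
])

```text
clock: 24.92
eef_pos: [0.6616, -0.112, 0.0654]
tcp_rot: [[-0.996, -0.085, -0.0], [-0.085, 0.996, 0.0], [0.0, 0.0, -1.0]]
ft_force: [0.3, -1.1, -0.2]
width: 0.027
finger_force: 38.2
```

```bash
python3 - <<'E'
from h import *
im,c=shot('wrist','w9.png'); s=sense(); print(s['eef_pos'],s['tcp_rot'].round(3),s['width'])
print(rel(*J(0,-.036,.065),JA+np.pi/2))
cv2.imwrite('pics/c9.png',cv2.resize(im[160:420,120:450,::-1],None,fx=2.4,fy=2.3))
E
```

```text
[ 0.66196365 -0.11210646  0.06581033] [[-0.996 -0.085  0.001]
 [-0.085  0.996 -0.   ]
 [-0.001 -0.    -1.   ]] 0.026832889425868242
([array([ 0.2, -0.2,  0.8]), np.float64(2.0)], np.float64(-0.252))
```

View pics/c9.png

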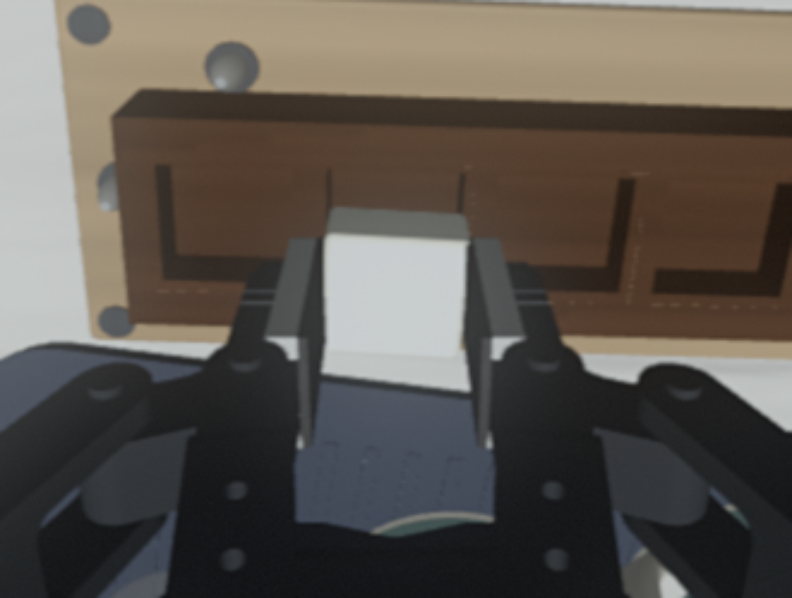

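The tile is over recess 2, whose walls are at columns 330 and 463 (row ~170). The bar edge slopes about 0.033 and the tile edge about 0.057. Working out the offset.

```bash
python3 - <<'E'
from h import *
c=calibration('wrist'); s=sense(); R=s['tcp_rot'];p=s['eef_pos']
F=lambda u,v:(120+(u+.5)/2.4-.5,160+(v+.5)/2.3-.5)
T=lambda u,v,z:(R.T@(px2w(c,*F(u,v),z)-p)*1000).round(1)
print('recess2 rim',T(330,168,.032),T(463,171,.032))
print('recess1 rim',T(157,164,.032),'bar near edge',T(118,117,.032),T(790,138,.032))
print('pred recess2',(R.T@(J(-.01525,-.05125,.032)-p)*1000).round(1),(R.T@(J(-.01525,-.02075,.032)-p)*1000).round(1), 'barcorner',(R.T@(J(-.027,-.0975,.032)-p)*1000).round(1))
zt=p[2]-.0066
print('tile top',T(328,232,zt),T(468,240,zt),T(327,350,zt),T(462,357,zt),'bot front',T(330,207,zt-.014),T(468,213,zt-.014))
E
```

```text
recess2 rim [ 15.7 -14.3  33.8] [15.  14.9 33.8]
recess1 rim [ 16.8 -52.2  33.8] bar near edge [ 28.1 -59.4  33.8] [23.  85.6 33.8]
pred recess2 [ 16.  -14.9  33.8] [14.9 15.5 33.8] barcorner [ 29.3 -60.8  33.8]
tile top [ 13.6 -12.7   6.6] [11.8 13.7  6.6] [-13.9 -13.7   6.6] [-15.6  13.4   6.6] bot front [ 12.3 -13.4  20.6] [10.8 15.  20.6]
```

step_arm([
  [0, 0, -1.8, 1.1, 0, 0, 24],
  [0, 0, -1.8, 1.1, 0, 2, 24],
  [0, 0, -1.8, 1.1, 0, 5, 24],
  [0, 0, -1.8, 1.1, 0, 8, 24],
  [0, 0, -1.8, 1.1, 0, 11, 24],
  [0, 0, -1.8, 1.1, 0, 13, 24],
  [0, 0, -1.8, 1.1, 0, 15, 24],
  [0, 0, -1.8, 1.1, 0, 17, 24],
  [0, 0, -1.8, 1.1, 0, 18, 24],
  [0, 0, -1.8, 1.1, 0, 18, 24],
])

```text
clock: 25.8
eef_pos: [0.6603, -0.1121, 0.0471]
tcp_rot: [[-0.993, -0.116, -0.001], [-0.116, 0.993, 0.0], [0.001, 0.0, -1.0]]
ft_force: [0.4, -0.2, -0.3]
width: 0.0269
finger_force: 38.2
```

step_arm([
  [0, 0, 0, 0, 0, 0, 30],
  [0, 0, 0, 0, 0, 0, 36],
  [0, 0, 0, 0, 0, 0, 40],
  [0, 0, 0, 0, 0, 0, 40],
  [0, 0, 0, 0, 0, 0, 40],
  [0, 0, 0, 0, 0, -8, 40],
  [0, 0, 0, 0, 0, -20, 30],
  [0, 0, 0, 0, 0, -30, 10],
  [0, 0, 1.8, 0, 0, -30, 0],
  [0, 0, 1.8, 0, 0, -30, 0],
])

```text
clock: 26.63
eef_pos: [0.6617, -0.1123, 0.0794]
tcp_rot: [[-0.996, -0.084, 0.003], [-0.084, 0.996, -0.001], [-0.003, -0.001, -1.0]]
ft_force: [0.0, -0.3, -0.1]
width: -0.0
finger_force: 0.0
```

```bash
python3 - <<'E'
from h import *
im,c=shot('wrist','w10.png'); s=sense(); print(s['eef_pos'],s['width'])
print(rel(*J(0,-.036,.06),JA+np.pi/2))
g=cv2.medianBlur(im,3).astype(int); m=((g.min(2)>150)).astype(np.uint8)
z=.032
hu=np.array([w2px(c,J(a,b,z)) for a,b in((-.016,-.052),(-.016,-.020),(.016,-.020),(.016,-.052))]); print(hu.round())
roi=np.zeros_like(m); cv2.fillConvexPoly(roi,hu.astype(np.int32),1); 
ys,xs=np.nonzero(m*roi); print(len(xs),roi.sum(),xs.min(),xs.max(),ys.min(),ys.max())
u=int(hu[:,0].mean()); print([(v,tuple(g[v,u])) for v in range(int(hu[:,1].min())-6,min(419,int(hu[:,1].max())+6),3)])
E
```

```text
[ 0.66115947 -0.11226605  0.07864683] -5.724468455562547e-05
([array([-0.6, -0.1, 18.6]), np.float64(2.0)], np.float64(-0.253))
[[257. 222.]
 [314. 224.]
 [310. 274.]
 [257. 272.]]
1864 2885 260 309 226 270
[(215, (np.int64(90), np.int64(72), np.int64(59))), (218, (np.int64(90), np.int64(72), np.int64(59))), (221, (np.int64(90), np.int64(72), np.int64(60))), (224, (np.int64(96), np.int64(92), np.int64(84))), (227, (np.int64(188), np.int64(192), np.int64(185))), (230, (np.int64(199), np.int64(203), np.int64(205))), (233, (np.int64(199), np.int64(203), np.int64(205))), (236, (np.int64(199), np.int64(203), np.int64(205))), (239, (np.int64(199), np.int64(203), np.int64(205))), (242, (np.int64(199), np.int64(203), np.int64(205))), (245, (np.int64(199), np.int64(203), np.int64(205))), (248, (np.int64(199), np.int64(203), np.int64(205))), (251, (np.int64(199), np.int64(203), np.int64(205))), (254, (np.int64(199), np.int64(203), np.int64(204))), (257, (np.int64(199), np.int64(203), np.int64(205))), (260, (np.int64(199), np.int64(203), np.int64(205))), (263, (np.int64(141), np.int64(145), np.int64(146))), (266, (np.int64(55), np.int64(55), np.int64(54))), (269, (np.int64(54), np.int64(54), np.int64(53))), (272, (np.int64(49), np.int64(49), np.int64(48))), (275, (np.int64(48), np.int64(48), np.int64(47))), (278, (np.int64(47), np.int64(46), np.int64(45)))]
```

The tile has dropped in. Pressing it flush with closed fingertips.

step_arm([
  [0, 0, 2, 0, 0, 8, 0],
  [0, 0, 2, 0, 0, 16, 0],
  [0, 0, 2, 0, 0, 22, 0],
  [0, 0, 2, 0, 0, 27, 0],
  [0, 0, 2, 0, 0, 30, 0],
  [0, 0, 2, 0, 0, 32, 0],
  [0, 0, 2, 0, 0, 34, 0],
  [0, 0, 2, 0, 0, 36, 0],
  [0, 0, 2, 0, 0, 38, 0],
  [0, 0, 2, 0, 0, 38, 0],
])

```text
clock: 27.52
eef_pos: [0.6598, -0.112, 0.0459]
tcp_rot: [[-0.999, -0.05, 0.001], [-0.05, 0.999, -0.0], [-0.001, -0.0, -1.0]]
ft_force: [-13.2, 1.9, 34.4]
width: 0.0004
finger_force: 17.3
```

Fingertips stopped at z=0.032, so it's flush. On to the terracotta tile.

step_arm([
  [0, 0, 0, 0, 0, -10, 0],
  [0, 0, 0, 0, 0, -30, 0],
  [0, 0, 0, 0, 0, -60, 20],
  [0, 0, 0, 0, 0, -90, 40],
  [0, 0, 0, 20, 0, -120, 60],
  [0, 0, 0, 50, 0, -140, 60],
  [0, 0, 0, 85, 0, -150, 60],
  [0, 0, 0, 120, 0, -155, 60],
  [0, 0, 0, 155, 0, -155, 60],
  [0, 0, 0, 185, 0, -155, 60],
])

```text
clock: 28.35
eef_pos: [0.4737, -0.1213, 0.195]
tcp_rot: [[-0.999, -0.05, 0.0], [-0.05, 0.999, -0.0], [-0.0, -0.0, -1.0]]
ft_force: [-0.2, -0.0, 0.5]
width: 0.0598
finger_force: 0.0
```

```bash
python3 - <<'E'
from h import *
c=calibration('wrist'); im=read_camera('wrist'); s=sense(); print(s['eef_pos'],s['qvel'].round(3))
cv2.imwrite('pics/w11.png',im[:,:,::-1])
u,v=w2px(c,(.440,-.1236,.007)).astype(int); print(u,v,im[v,u])
m=terra_mask(im,u,v); ys,xs=np.nonzero(m); print(xs.min(),xs.max(),ys.min(),ys.max(),m.sum())
P=px2w(c,xs.mean(),ys.mean(),.01); print(P)
r=fit_tile(c,m,P[0],P[1]); print(r)
for h in(.0127,.0133): 
    pass
print(rel(r[0][1],r[0][2],.02,np.radians(r[0][3])))
E
```

```text
[ 0.46619524 -0.12064195  0.1939292 ] [0.021 0.063 0.066 0.022 0.019 0.038]
283 151 [106  78  66]
261 294 129 162 639.0
[ 0.43475662 -0.12914513  0.01      ]
(array([ 4.223216e+02,  4.362000e-01, -1.282000e-01,  4.852170e+01]), np.float64(639.0))
([array([ 28.8,  -6.3, 174.2]), np.float64(44.3)], np.float64(-0.301))
```

step_arm([
  [0, 0, 0, 10, -2, 0, 60],
  [0, 0, 0, 20, -4, 0, 60],
  [0, 0, 0, 27, -5, 0, 60],
  [0, 0, 0, 27, -5, 0, 60],
  [0, 0, 0, 27, -5, 0, 60],
  [0, 0, 0, 27, -5, 0, 60],
  [0, 0, 0, 27, -5, 0, 60],
  [0, 0, 0, 27, -5, 0, 60],
  [0, 0, 0, 27, -5, 0, 60],
  [0, 0, 0, 27, -5, 0, 60],
])

```text
clock: 29.23
eef_pos: [0.4494, -0.1276, 0.1944]
tcp_rot: [[-0.999, -0.05, -0.0], [-0.05, 0.999, 0.0], [0.0, 0.0, -1.0]]
ft_force: [-0.6, 0.3, 0.3]
width: 0.0605
finger_force: 0.0
```

```bash
sed -i 's/h\[...,1\]>90/h[...,1]>45/' h.py; python3 - <<'E'
from h import *
c=calibration('wrist'); im=read_camera('wrist'); s=sense(); print(s['eef_pos'],s['qvel'].round(3))
cv2.imwrite('pics/w12.png',im[:,:,::-1])
u,v=w2px(c,(.4365,-.1265,.007)).astype(int); print(u,v)
m=terra_mask(im,u,v); ys,xs=np.nonzero(m); print(xs.min(),xs.max(),ys.min(),ys.max(),m.sum())
h=cv2.cvtColor(im,cv2.COLOR_RGB2HSV); 
for y in range(ys.min()-4,ys.max()+6,3): print(y,' '.join('%3d'%x for x in h[y,xs.min()-4:xs.max()+6:3,2]),'|',' '.join('%3d'%x for x in h[y,xs.min()-4:xs.max()+6:3,1]))
P=px2w(c,xs.mean(),ys.mean(),.01); r=fit_tile(c,m,P[0],P[1]); print(P,r)
pts=cv2.findNonZero(m.astype(np.uint8)); print(cv2.minAreaRect(pts))
print(rel(r[0][1],r[0][2],.02,np.radians(r[0][3])))
E
```

```text
[ 0.44929607 -0.12764472  0.19442463] [-0.    -0.002 -0.003 -0.001 -0.    -0.   ]
285 173
265 302 156 193 837.0
152 148 147 147 147 147 147 147 147 147 148 146 147 146 146 146 146 |   7   5   5   5   5   5   5   5   5   7   5   7   5   5   5   5
155 146 146 146 146 146 145 145 147 128  88 146 145 146 146 145 145 |   5   5   5   5   7   5   5   5   4  12   7   4   5   5   4   5
158 145 145 145 145 145 146 140  89  87 103 118 145 144 145 145 144 |   5   5   5   5   5   7   5   9  88  99   2   5   5   5   5   5
161 145 144 145 145 144 108  77 105 103 105  91 143 144 144 144 145 |   5   4   5   5   5   2  73  97  97 100  73   5   5   5   4   5
164 144 145 146 127  75 103 106 103 107 107 103 101 146 144 145 145 |   4   5   5   4  34 102  99  97 100  98 102  10   5   5   5   5
167 143 141  84  94 104 104 104 104 105 105 102  98 131 145 145 145 |   4   5  21  95  98  98  96  98  97 100  98  96   4   5   5   5
170 145 108 104 105 103 106 107 106 103 104 103 106  94 147 144 145 |   5  26  98  97  94  99  98  99  97  96  94 101  43   5   5   5
173 145 127 105 104 104 104 106 101 105 106 105 10
[... 757 characters left out ...]
 146 146 145 146 147 111 102 102 119 145 147 147 146 147 146 146 |   5   5   4   5   5  44  95 103  41   7   5   5   5   5   5   3
194 147 146 146 146 146 142 111 142 147 146 147 146 145 145 145 144 |   7   5   5   5   5   5  41   5   7   5   7   5   5   5   5   4
197 146 146 146 146 145 146 145 145 145 144 145 145 144 144 144 144 |   5   5   5   7   5   5   5   5   5   5   7   7   5   5   5   5
[ 0.4375124  -0.12904999  0.01      ] (array([ 1.974745e+02,  4.384000e-01, -1.288000e-01,  2.795220e+01]), np.float64(837.0))
((283.01470947265625, 175.19119262695312), (29.154760360717773, 28.983261108398438), 59.03623962402344)
([array([ 10.9,  -0.6, 174.4]), np.float64(64.9)], np.float64(-0.327))
```

```bash
python3 - <<'E'
from h import *
c=calibration('wrist'); im=cv2.imread('pics/w12.png')[:,:,::-1].copy(); s=sense()
m=terra_mask(im,285,173)
R,p=s['tcp_rot'],s['eef_pos']
ct=max(cv2.findContours(m.astype(np.uint8),0,cv2.CHAIN_APPROX_NONE)[0],key=cv2.contourArea)[:,0]
W=np.array([R.T@(px2w(c,u,v,.014)-p) for u,v in ct])[:,:2]*1000
rc=cv2.minAreaRect(W.astype(np.float32)); print(rc, np.mean(W,0))
print(p-[0,0,.0206])
E
```

```text
((12.486391067504883, -0.8938961029052734), (27.44801139831543, 27.771617889404297), 58.969722747802734) [12.77118943 -0.65191458]
[ 0.44929607 -0.12764472  0.17382463]
```

step_arm([
  [0, 0, -6, 4, 0, 20, 60],
  [0, 0, -12, 8, -0.8, 50, 60],
  [0, 0, -18, 11.5, -0.8, 80, 60],
  [0, 0, -24, 11.5, -0.8, 110, 60],
  [0, 0, -31, 11.5, -0.8, 135, 55],
  [0, 0, -31, 11.5, -0.8, 152, 50],
  [0, 0, -31, 11.5, -0.8, 164, 50],
  [0, 0, -31, 11.5, -0.8, 171, 50],
  [0, 0, -31, 11.5, -0.8, 174, 50],
  [0, 0, -31, 11.5, -0.8, 174, 50],
])

```text
clock: 30.12
eef_pos: [0.4376, -0.129, 0.0202]
tcp_rot: [[-0.83, -0.557, -0.001], [-0.557, 0.83, 0.0], [0.0, 0.001, -1.0]]
ft_force: [0.3, -0.8, 0.8]
width: 0.0501
finger_force: 0.0
```

step_arm([
  [0, 0, 0, 0, 0, 0, 40],
  [0, 0, 0, 0, 0, 0, 30],
  [0, 0, 0, 0, 0, 0, 24],
  [0, 0, 0, 0, 0, 0, 24],
  [0, 0, 0, 0, 0, 0, 24],
  [0, 0, 0, 0, 0, 0, 24],
  [0, 0, 0, 0, 0, 0, 24],
  [0, 0, 0, 0, 0, 0, 24],
  [0, 0, 0, 0, 0, 0, 24],
  [0, 0, 0, 0, 0, 0, 24],
], grip_force=50)

```text
clock: 30.95
eef_pos: [0.4386, -0.1294, 0.0216]
tcp_rot: [[-0.831, -0.557, 0.002], [-0.557, 0.831, -0.001], [-0.002, -0.002, -1.0]]
ft_force: [-0.8, 0.6, 6.3]
width: 0.0262
finger_force: 49.6
```

step_arm([
  [0, 0, 0, 0, 0, -5, 24],
  [0, 0, 0, 0, 0, -15, 24],
  [0, 0, 0, 0, 0, -30, 24],
  [0, 0, 0, 0, 0, -50, 24],
  [0, 0, 0, 0, 0, -70, 24],
  [0, 0, 0, 0, 0, -90, 24],
  [0, 0, 0, 0, 0, -100, 24],
  [0, 0, 0, 0, 0, -100, 24],
  [0, 0, 0, 0, 0, -100, 24],
  [0, 0, 0, 0, 0, -100, 24],
])

```text
clock: 31.78
eef_pos: [0.437, -0.1289, 0.12]
tcp_rot: [[-0.83, -0.557, -0.001], [-0.557, 0.83, 0.0], [0.001, 0.001, -1.0]]
ft_force: [0.4, -0.2, 0.2]
width: 0.0261
finger_force: 49.3
```

```bash
cat >> h.py <<'E'
def held_tile(c,im,s,zt=.0066):
    h=cv2.cvtColor(im,cv2.COLOR_RGB2HSV); R,p=np.array(s['tcp_rot']),np.array(s['eef_pos'])
    q=lambda x,y:w2px(c,p+R@[x,y,zt])
    roi=np.zeros(im.shape[:2],np.uint8); cv2.fillConvexPoly(roi,np.array([q(.024,-.0135),q(.024,.0135),q(-.024,.0135),q(-.024,-.0135)]).astype(np.int32),1)
    hv=h[...,2].astype(int); m=((h[...,1]>70)&((h[...,0]<18)|(h[...,0]>170))).astype(np.uint8)*roi
    u0,v0=q(-.001,0).astype(int); ref=np.median(hv[v0-6:v0+7,u0-6:u0+7]); top=(m>0)&(np.abs(hv-ref)<22)
    out=[]
    for y in np.arange(-.009,.0091,.003):
        col=[]
        for x in np.arange(.024,-.0241,-.0002):
            u,v=q(x,y).round().astype(int); col.append((x,top[v,u]))
        t=[x for x,k in col if k]; out.append((y*1e3,max(t)*1e3,min(t)*1e3))
    return np.array(out),ref
E
python3 - <<'E'
from h import *
im,c=shot('wrist','w13.png'); s=sense(); print(s['eef_pos'],s['width'],s['qvel'].round(3))
print(held_tile(c,im,s)); print(rel(*J(0,.002,.065),JA+np.pi/2))
E
```

```text
[ 0.43676158 -0.12879922  0.11962939] 0.026103178810829034 [-0.     0.006 -0.005  0.     0.002  0.   ]
(array([[-9.00000000e+00,  1.48000000e+01, -1.22000000e+01],
       [-6.00000000e+00,  1.48000000e+01, -1.22000000e+01],
       [-3.00000000e+00,  1.48000000e+01, -1.22000000e+01],
       [ 1.73472348e-15,  1.48000000e+01, -1.22000000e+01],
       [ 3.00000000e+00,  1.48000000e+01, -1.22000000e+01],
       [ 6.00000000e+00,  1.48000000e+01, -1.22000000e+01],
       [ 9.00000000e+00,  1.48000000e+01, -1.22000000e+01]]), np.float64(100.0))
([array([-215.7,  -79.2,   54.3]), np.float64(31.0)], np.float64(-0.878))
```

step_arm([
  [0, 0, 2, -12, -4, 0, 24],
  [0, 0, 5, -37, -14, 0, 24],
  [0, 0, 9, -64, -24, 0, 24],
  [0, 0, 13, -91, -34, 0, 24],
  [0, 0, 17, -118, -44, 0, 24],
  [0, 0, 21, -145, -54, 0, 24],
  [0, 0, 25, -172, -64, 0, 24],
  [0, 0, 28, -195, -72, 0, 24],
  [0, 0, 31, -210, -78, 0, 24],
  [0, 0, 31, -217, -80, 0, 24],
])

```text
clock: 32.67
eef_pos: [0.6641, -0.0739, 0.1185]
tcp_rot: [[-0.999, -0.05, -0.001], [-0.05, 0.999, 0.0], [0.001, 0.0, -1.0]]
ft_force: [0.9, -0.3, -0.1]
width: 0.0261
finger_force: 49.3
```

step_arm([
  [0, 0, 0, 0, 0, 5, 24],
  [0, 0, 0, 0, 0, 12, 24],
  [0, 0, 0, 0, 0, 20, 24],
  [0, 0, 0, 0, 0, 30, 24],
  [0, 0, 0, 0, 0, 38, 24],
  [0, 0, 0, 0, 0, 44, 24],
  [0, 0, 0, 0, 0, 50, 24],
  [0, 0, 0, 0, 0, 54, 24],
  [0, 0, 0, 0, 0, 54, 24],
  [0, 0, 0, 0, 0, 54, 24],
])

```text
clock: 33.5
eef_pos: [0.6624, -0.0747, 0.0664]
tcp_rot: [[-0.999, -0.05, -0.0], [-0.05, 0.999, -0.0], [0.0, -0.0, -1.0]]
ft_force: [0.6, 0.3, 0.3]
width: 0.0263
finger_force: 49.3
```

```bash
python3 - <<'E'
from h import *
im,c=shot('wrist','w14.png'); s=sense(); print(s['eef_pos'],s['width'])
print(held_tile(c,im,s)[0][[0,3,6]]); print(rel(*J(0.0013,.002,.065),JA+np.pi/2))
E
```

```text
[ 0.66267465 -0.07467591  0.06677706] 0.026211822983784012
[[-9.00000000e+00  1.50000000e+01 -1.12000000e+01]
 [ 1.73472348e-15  1.50000000e+01 -1.12000000e+01]
 [ 9.00000000e+00  1.50000000e+01 -1.14000000e+01]]
([array([1.5, 0.4, 1.8]), np.float64(-0.0)], np.float64(-0.162))
```

step_arm([
  [0, 0, 0, 1.1, 0.4, 0, 24],
  [0, 0, 0, 1.1, 0.4, 2, 24],
  [0, 0, 0, 1.1, 0.4, 5, 24],
  [0, 0, 0, 1.1, 0.4, 8, 24],
  [0, 0, 0, 1.1, 0.4, 11, 24],
  [0, 0, 0, 1.1, 0.4, 13, 24],
  [0, 0, 0, 1.1, 0.4, 15, 24],
  [0, 0, 0, 1.1, 0.4, 17, 24],
  [0, 0, 0, 1.1, 0.4, 18, 24],
  [0, 0, 0, 1.1, 0.4, 18.5, 24],
])

```text
clock: 34.38
eef_pos: [0.6612, -0.0743, 0.0477]
tcp_rot: [[-0.999, -0.05, -0.0], [-0.05, 0.999, 0.0], [0.0, 0.0, -1.0]]
ft_force: [-0.7, -0.5, -0.5]
width: 0.0267
finger_force: 49.3
```

step_arm([
  [0, 0, 0, 0, 0, 0, 30],
  [0, 0, 0, 0, 0, 0, 36],
  [0, 0, 0, 0, 0, 0, 40],
  [0, 0, 0, 0, 0, 0, 40],
  [0, 0, 0, 0, 0, 0, 40],
  [0, 0, 0, 0, 0, -8, 40],
  [0, 0, 0, 0, 0, -20, 30],
  [0, 0, 0, 0, 0, -30, 10],
  [0, 0, 0, 1, 0, -30, 0],
  [0, 0, 0, 1, 0, -30, 0],
])

```text
clock: 35.22
eef_pos: [0.6611, -0.0745, 0.0793]
tcp_rot: [[-0.999, -0.05, 0.002], [-0.05, 0.999, -0.0], [-0.002, -0.0, -1.0]]
ft_force: [0.3, 0.1, 0.8]
width: -0.0
finger_force: 0.0
```

step_arm([
  [0, 0, 0, 0, 0, 8, 0],
  [0, 0, 0, 0, 0, 16, 0],
  [0, 0, 0, 0, 0, 22, 0],
  [0, 0, 0, 0, 0, 27, 0],
  [0, 0, 0, 0, 0, 30, 0],
  [0, 0, 0, 0, 0, 32, 0],
  [0, 0, 0, 0, 0, 34, 0],
  [0, 0, 0, 0, 0, 36, 0],
  [0, 0, 0, 0, 0, 37, 0],
  [0, 0, 0, 0, 0, 37, 0],
])

```text
clock: 36.05
eef_pos: [0.6592, -0.0742, 0.0459]
tcp_rot: [[-0.999, -0.05, 0.0], [-0.05, 0.999, -0.0], [-0.0, -0.0, -1.0]]
ft_force: [-11.0, 1.1, 29.7]
width: 0.0002
finger_force: 14.8
```

Pressed flush at the same height. Rise, verify both tiles, and check that no blue or green tile is lying anywhere.

step_arm([
  [0, 0, 0, 0, 0, -10, 0],
  [0, 0, 0, 0, 0, -30, 0],
  [0, 0, 0, 0, 0, -55, 20],
  [0, 0, 0, 0, 0, -80, 40],
  [0, 0, 0, 0, 0, -105, 45],
  [0, 0, 0, 0, 0, -130, 45],
  [0, 0, 0, 0, 0, -150, 45],
  [0, 0, 0, 0, 0, -150, 45],
  [0, 0, 0, 0, 0, -150, 45],
  [0, 0, 0, 0, 0, -150, 45],
])

```text
clock: 36.88
eef_pos: [0.6598, -0.0743, 0.1899]
tcp_rot: [[-0.999, -0.05, -0.001], [-0.05, 0.999, 0.0], [0.001, 0.0, -1.0]]
ft_force: [-0.0, 0.9, -1.5]
width: 0.0451
finger_force: 0.0
```

```bash
cat >> h.py <<'E'
def tiles_in_bar(c,im,T,z=.032):
    "rectify bar top to 4 px/mm and report white/terracotta rects in bar mm"
    src=np.array([w2px(c,T(a,b,z)) for a,b in((-.027,-.0975),(.027,-.0975),(.027,.0975),(-.027,.0975))],np.float32)
    H=cv2.getPerspectiveTransform(src,np.float32([[0,0],[216,0],[216,780],[0,780]])); w=cv2.warpPerspective(im,H,(216,780)); h=cv2.cvtColor(w,cv2.COLOR_RGB2HSV)
    for n,m in(('white',(w.min(2)>130)),('terra',(h[...,1]>h[...,1]*0+125)&(h[...,2]>70)&(w[...,0].astype(int)-w[...,2]>45))):
        m=cv2.morphologyEx(m.astype(np.uint8),cv2.MORPH_OPEN,np.ones((5,5))); k,l,st,ce=cv2.connectedComponentsWithStats(m)
        for i in range(1,k):
            if st[i][4]>3000: (cx,cy),sz,a=cv2.minAreaRect(cv2.findNonZero((l==i).astype(np.uint8))); print(n,round(cx/4-27,1),round(cy/4-97.5,1),np.array(sz).round()/4,round(a,1))
    return w
E
python3 - <<'E'
from h import *
im,c=shot('wrist','w15.png'); s=sense(); print(s['eef_pos'])
w=tiles_in_bar(c,im,J)
for y in(-74,-36,2,40): print(y,w[int((97.5+y)*4)-20:int((97.5+y)*4)+20,88:128].reshape(-1,3).mean(0).round())
im2,c2=shot('scene','s3.png'); h=cv2.cvtColor(im2,cv2.COLOR_RGB2HSV)
for n,lo,hi in(('blue',100,130),('green',40,90)):
    m=((h[...,0]>=lo)&(h[...,0]<=hi)&(h[...,1]>100)&(h[...,2]>50)).astype(np.uint8); k,l,st,ce=cv2.connectedComponentsWithStats(m)
    print(n,[(int(st[i][4]),ce[i].round().tolist()) for i in range(1,k) if 12<st[i][4]<400])
print('handle',rel(*(arc(0)+[0,0,.09]),JA+np.pi/2),rel(*arc(0)))
E
```

```text
[ 0.6594316  -0.07422572  0.1892771 ]
white -0.3 -35.5 [28.5  28.75] 4.5
-74 [92. 74. 62.]
-36 [205. 209. 210.]
2 [149. 104.  81.]
40 [89. 68. 53.]
blue [(39, [97.0, 105.0])]
green [(217, [230.0, 17.0]), (88, [162.0, 187.0]), (18, [540.0, 243.0]), (34, [553.0, 252.0]), (110, [430.0, 358.0]), (18, [411.0, 355.0]), (23, [442.0, 362.0])]
handle ([array([ 26.5, 163.8, -18.4]), np.float64(-0.0)], np.float64(-0.162)) ([array([ 26.2, 163.7,  71.6])], np.float64(-0.162))
```

Both tiles are seated, and there are no other loose ones. Reopening the clamp.

step_arm([
  [0, 0, 0, 4, 16, -10, 45],
  [0, 0, 0, 8, 40, -18, 45],
  [0, 0, 0, 12, 65, -18, 45],
  [0, 0, 0, 16, 90, -18, 45],
  [0, 0, 0, 20, 115, -18, 45],
  [0, 0, 0, 24, 140, -18, 45],
  [0, 0, 0, 26.5, 158, -18, 45],
  [0, 0, 0, 26.5, 164, -18, 45],
  [0, 0, 0, 26.5, 164, -18, 45],
  [0, 0, 0, 26.5, 164, -18, 45],
])

```text
clock: 37.82
eef_pos: [0.6255, 0.0881, 0.2087]
tcp_rot: [[-0.999, -0.05, -0.001], [-0.05, 0.999, -0.001], [0.001, -0.001, -1.0]]
ft_force: [0.6, -0.5, 0.2]
width: 0.0452
finger_force: 0.0
```

```bash
python3 - <<'E'
from h import *
im,c=shot('wrist','w16.png'); s=sense(); print(s['eef_pos'])
h=cv2.cvtColor(im,cv2.COLOR_RGB2HSV); m=((h[...,0]<6)|(h[...,0]>174))&(h[...,1]>200)&(h[...,2]>90); ys,xs=np.nonzero(m); print(len(xs),xs.mean(),xs.min(),xs.max(),ys.min(),ys.max())
for x in(-.045,.045): print(w2px(c,arc(0,x)))
print(rel(*arc(0),JA+np.pi/2))
E
```

```text
[0.62566064 0.08749271 0.20874018]<stdin>:3: RuntimeWarning: Mean of empty slice.
  ret = ret.dtype.type(ret / rcount)
Traceback (most recent call last):
ValueError: zero-size array to reduction operation minimum which has no identity
```

```bash
python3 - <<'E'
from h import *
im=cv2.imread('pics/w16.png')[:,:,::-1].copy(); c=calibration('wrist')
g=im.astype(int); m=(g[...,0]-np.maximum(g[...,1],g[...,2])>70); m=m.astype(np.uint8)
k,l,st,ce=cv2.connectedComponentsWithStats(m); print([(st[i].tolist(),ce[i].round()) for i in range(1,k) if st[i][4]>30])
for x in(-.045,-.027,.045): print(w2px(c,arc(0,x)))
u,v=w2px(c,arc(0,-.03)).astype(int); print(im[v,u-12:u+13:3])
print(rel(*arc(0),JA+np.pi/2))
E
```

```text
[([275, 198, 18, 114, 1930], array([284., 253.]))]
[285.06085188 195.85064332]
[285.05423271 220.41405943]
[285.03041582 307.45978603]
[[107  96  94]
 [165  65  60]
 [193  74  69]
 [206  85  79]
 [207  83  78]
 [199  73  69]
 [174  61  57]
 [156 148 144]
 [ 63  55  54]]
([array([ 0.9,  0.6, 91.1]), np.float64(-0.0)], np.float64(0.09))
```

step_arm([
  [0, 0, 0, 1, 0.3, 15, 45],
  [0, 0, 0, 1, 0.3, 30, 45],
  [0, 0, 0, 1, 0.3, 45, 45],
  [0, 0, 0, 1, 0.3, 60, 45],
  [0, 0, 0, 1, 0.3, 72, 45],
  [0, 0, 0, 1, 0.3, 82, 45],
  [0, 0, 0, 1, 0.3, 88, 45],
  [0, 0, 0, 1, 0.3, 91, 45],
  [0, 0, 0, 1, 0.3, 91, 45],
  [0, 0, 0, 1, 0.3, 91, 45],
])

```text
clock: 38.7
eef_pos: [0.6251, 0.0881, 0.1185]
tcp_rot: [[-0.999, -0.049, 0.001], [-0.049, 0.999, 0.0], [-0.001, -0.0, -1.0]]
ft_force: [0.3, 0.9, 0.0]
width: 0.0449
finger_force: 0.0
```

step_arm([
  [0, 0, 0, 0, 0, 0, 30],
  [0, 0, 0, 0, 0, 0, 15],
  [0, 0, 0, 0, 0, 0, 10],
  [0, 0, 0, 0, 0, 0, 10],
  [0, 0, 0, 0, 0, 0, 10],
  [0, 0, 0, 0, 0, 0, 10],
  [0, 0, 0, 0, 0, 0, 10],
  [0, 0, 0, 0, 0, 0, 10],
  [0, 0, 0, 0, 0, 0, 10],
  [0, 0, 0, 0, 0, 0, 10],
], grip_force=30)

```text
clock: 39.53
eef_pos: [0.6252, 0.0884, 0.1188]
tcp_rot: [[-0.999, -0.05, 0.001], [-0.05, 0.999, -0.0], [-0.001, -0.0, -1.0]]
ft_force: [-0.5, -2.0, 4.8]
width: 0.013
finger_force: 29.6
```

```bash
python3 - <<'E'
from h import *
s=sense();print(s['eef_pos'],arc(0),s['width'])
for t in np.arange(0,1.21,.1): print(round(t,1),((arc(t)-arc(0))@s['tcp_rot']*1000).round(1))
E
```

```text
[0.62520725 0.08835145 0.11878518] [0.62473742 0.08803875 0.1176473 ] 0.01295142329809278
0.0 [0. 0. 0.]
0.1 [0.  6.7 2.1]
0.2 [ 0.  13.1  4.9]
0.3 [ 0.  19.2  8.3]
0.4 [ 0.  24.9 12.3]
0.5 [ 0.  30.2 16.9]
0.6 [ 0.  35.1 22. ]
0.7 [ 0.1 39.4 27.5]
0.8 [ 0.1 43.1 33.4]
0.9 [ 0.1 46.2 39.7]
1.0 [ 0.1 48.7 46.2]
1.1 [ 0.1 50.5 53. ]
1.2 [ 0.1 51.6 59.9]
```

step_arm([
  [0, 0, 0, 0, 2, 0.4, 10],
  [0, 0, 0, 0, 4.5, 1.3, 10],
  [0, 0, 0, 0, 7.3, 2.3, 10],
  [0, 0, 0, 0, 10.2, 3.6, 10],
  [0, 0, 0, 0, 13.1, 4.9, 10],
  [0, 0, 0, 0, 16.2, 6.6, 10],
  [0, 0, 0, 0, 19.2, 8.3, 10],
  [0, 0, 0, 0, 22.1, 10.3, 10],
  [0, 0, 0, 0, 24.9, 12.3, 10],
  [0, 0, 0, 0, 27.6, 14.6, 10],
])

```text
clock: 40.37
eef_pos: [0.6238, 0.1153, 0.1035]
tcp_rot: [[-0.999, -0.049, 0.001], [-0.049, 0.999, -0.002], [-0.001, -0.002, -1.0]]
ft_force: [0.4, -2.0, 4.8]
width: 0.0124
finger_force: 30.6
```

step_arm([
  [0, 0, 0, 0, 2.6, 2.3, 10],
  [0, 0, 0, 0, 5.1, 4.8, 10],
  [0, 0, 0, 0, 7.5, 7.4, 10],
  [0, 0, 0, 0, 9.7, 10.1, 10],
  [0, 0, 0, 0, 11.8, 12.9, 10],
  [0, 0, 0, 0, 13.7, 15.8, 10],
  [0, 0, 0, 0, 15.5, 18.8, 10],
  [0, 0, 0, 0, 17.1, 21.9, 10],
  [0, 0, 0, 0, 18.6, 25.1, 10],
  [0, 0, 0, 0, 19.9, 28.3, 10],
])

```text
clock: 41.2
eef_pos: [0.6225, 0.1361, 0.0748]
tcp_rot: [[-0.999, -0.05, 0.0], [-0.05, 0.999, 0.0], [-0.0, 0.0, -1.0]]
ft_force: [3.5, -3.4, 2.7]
width: 0.0129
finger_force: 29.9
```

step_arm([
  [0, 0, 0, 0, 1.2, 3.3, 10],
  [0, 0, 0, 0, 2.2, 6.7, 10],
  [0, 0, 0, 0, 3.1, 10.1, 10],
  [0, 0, 0, 0, 3.7, 13.5, 10],
  [0, 0, 0, 0, 4.1, 17, 10],
  [0, 0, 0, 0, 4.1, 17, 10],
  [0, 0, 0, 0, 4.1, 17, 10],
  [0, 0, 0, 0, 4.1, 17, 20],
  [0, 0, 0, 0, 4.1, 17, 40],
  [0, 0, 0, 0, 4.1, 17, 45],
])

```text
clock: 42.03
eef_pos: [0.6202, 0.1407, 0.057]
tcp_rot: [[-0.999, -0.05, -0.004], [-0.05, 0.999, 0.002], [0.004, 0.002, -1.0]]
ft_force: [0.6, -0.4, 0.3]
width: 0.0431
finger_force: 0.0
```

step_arm([
  [0, 0, 0, 0, 0, 0, 45],
  [0, 0, 0, 0, 0, -10, 45],
  [0, 0, 0, 0, 0, -30, 45],
  [0, 0, 0, 0, 0, -55, 45],
  [0, 0, 0, 0, 0, -80, 50],
  [0, 0, 0, 0, 0, -110, 60],
  [0, 0, 0, 0, 0, -140, 75],
  [0, 0, 0, 0, 0, -160, 75],
  [0, 0, 0, 0, 0, -160, 75],
  [0, 0, 0, 0, 0, -160, 75],
])

```text
clock: 42.87
eef_pos: [0.6229, 0.1404, 0.2199]
tcp_rot: [[-0.999, -0.05, 0.003], [-0.05, 0.999, 0.001], [-0.003, 0.001, -1.0]]
ft_force: [-0.9, 0.1, 0.5]
width: 0.0749
finger_force: 0.0
```

```bash
python3 - <<'E'
from h import *
im2,c2=shot('scene','s4.png')
hs=cv2.cvtColor(im2,cv2.COLOR_RGB2HSV); red=((hs[...,0]<6)|(hs[...,0]>174))&(hs[...,1]>200)&(hs[...,2]>120)
n,l,st,ce=cv2.connectedComponentsWithStats(red.astype(np.uint8)); print('red',[(st[i][4],ce[i].round(1)) for i in range(1,n) if st[i][4]>10])
print(w2px(c2,arc(1.2,0)),w2px(c2,arc(1.0,0)), sense()['eef_pos'])
print(rel(*J(0,0,.19),JA),sense()['joint_pos'])
E
```

```text
red [(np.int32(61), array([260. , 193.9]))]
[260.44826613 194.74987844] [260.9829137 191.8615556] [0.62193004 0.14011297 0.21824137]
([array([ -27.2, -218.2,   28.2]), np.float64(90.0)], np.float64(0.172)) [2.21420014e-01 4.66307760e-01 1.06097756e-01 1.21046737e+00
 3.49360106e-04 1.71519603e-01]
```

Clamp is open (red at 260.0,193.9; predicted 260.4,194.7). Now fetch the bar.

step_arm([
  [0, 0, 6, -2, -15, 0, 75],
  [0, 0, 12, -4, -30, 0, 75],
  [0, 0, 18, -6, -45, 0, 75],
  [0, 0, 24, -8, -60, 0, 75],
  [0, 0, 30, -10, -75, 0, 75],
  [0, 0, 36, -12, -90, 0, 75],
  [0, 0, 42, -14, -105, 0, 75],
  [0, 0, 48, -16, -120, 0, 75],
  [0, 0, 54, -18, -135, 0, 75],
  [0, 0, 60, -20, -150, 0, 75],
])

```text
clock: 43.75
eef_pos: [0.6483, -0.0095, 0.2158]
tcp_rot: [[-0.538, 0.843, -0.004], [0.843, 0.538, 0.0], [0.003, -0.004, -1.0]]
ft_force: [-0.2, -0.4, 0.2]
width: 0.0748
finger_force: 0.0
```

```bash
python3 - <<'E'
from h import *
print(rel(*J(0,0,.19),JA),sense()['joint_pos'][-1])
E
```

```text
([array([-62.8, -26. ,  25.7]), np.float64(29.7)], np.float64(0.988)) 0.9877753354389688
```

step_arm([
  [0, 0, 6, -13, -5, 0, 75],
  [0, 0, 12, -26, -10, 0, 75],
  [0, 0, 18, -39, -16, 0, 75],
  [0, 0, 24, -52, -21, 5, 75],
  [0, 0, 30, -63, -26, 10, 75],
  [0, 0, 30, -63, -26, 18, 75],
  [0, 0, 30, -63, -26, 25, 75],
  [0, 0, 30, -63, -26, 25, 75],
  [0, 0, 30, -63, -26, 25, 75],
  [0, 0, 30, -63, -26, 25, 75],
])

```text
clock: 44.58
eef_pos: [0.6616, -0.075, 0.1929]
tcp_rot: [[-0.052, 0.999, -0.001], [0.999, 0.052, 0.0], [0.0, -0.001, -1.0]]
ft_force: [1.3, 0.6, 0.1]
width: 0.0748
finger_force: 0.0
```

```bash
python3 - <<'E'
from h import *
im,c=shot('wrist','w17.png'); s=sense(); print(s['eef_pos'],s['tcp_rot'].round(3))
print(rel(*J(0,0,.028),JA))
w=tiles_in_bar(c,im,J)
for y in(-74,-36,2,40): print(y,w[int((97.5+y)*4)-20:int((97.5+y)*4)+20,88:128].reshape(-1,3).mean(0).round())
E
```

```text
[ 0.66189674 -0.07512746  0.19333872] [[-0.051  0.999  0.   ]
 [ 0.999  0.051  0.   ]
 [ 0.     0.    -1.   ]]
([array([ -1.2,  -2. , 165.3]), np.float64(0.1)], np.float64(1.406))
white 0.2 -35.3 [28.5 28.5] 4.5
-74 [87. 72. 62.]
-36 [193. 197. 199.]
2 [138.  94.  73.]
40 [81. 61. 47.]
```

step_arm([
  [0, 0, 0, -1.2, -2, 20, 75],
  [0, 0, 0, -1.2, -2, 45, 75],
  [0, 0, 0, -1.2, -2, 70, 75],
  [0, 0, 0, -1.2, -2, 95, 75],
  [0, 0, 0, -1.2, -2, 118, 75],
  [0, 0, 0, -1.2, -2, 138, 75],
  [0, 0, 0, -1.2, -2, 152, 75],
  [0, 0, 0, -1.2, -2, 160, 75],
  [0, 0, 0, -1.2, -2, 164, 75],
  [0, 0, 0, -1.2, -2, 165, 75],
])

```text
clock: 45.47
eef_pos: [0.6601, -0.077, 0.028]
tcp_rot: [[-0.05, 0.999, -0.0], [0.999, 0.05, 0.0], [0.0, -0.0, -1.0]]
ft_force: [-0.4, 0.1, -0.7]
width: 0.075
finger_force: 0.0
```

step_arm([
  [0, 0, 0, 0, 0, 0, 75],
  [0, 0, 0, 0, 0, 0, 62],
  [0, 0, 0, 0, 0, 0, 50],
  [0, 0, 0, 0, 0, 0, 50],
  [0, 0, 0, 0, 0, 0, 50],
  [0, 0, 0, 0, 0, 0, 50],
  [0, 0, 0, 0, 0, 0, 50],
  [0, 0, 0, 0, 0, 0, 50],
  [0, 0, 0, 0, 0, 0, 50],
  [0, 0, 0, 0, 0, 0, 50],
], grip_force=80)

```text
clock: 46.3
eef_pos: [0.6612, -0.0774, 0.03]
tcp_rot: [[-0.05, 0.999, 0.003], [0.999, 0.05, -0.0], [-0.0, 0.003, -1.0]]
ft_force: [-1.0, 0.6, 5.9]
width: 0.0517
finger_force: 84.6
```

step_arm([
  [0, 0, 0, 0, 0, -2, 50],
  [0, 0, 0, 0, 0, -6, 50],
  [0, 0, 0, 0, 0, -12, 50],
  [0, 0, 0, 0, 0, -20, 50],
  [0, 0, 0, 0, 0, -32, 50],
  [0, 0, 0, 0, 0, -50, 50],
  [0, 0, 0, 0, 0, -70, 50],
  [0, 0, 0, 0, 0, -90, 50],
  [0, 0, 0, 0, 0, -110, 50],
  [0, 0, 0, 0, 0, -130, 50],
])

```text
clock: 47.13
eef_pos: [0.6597, -0.0772, 0.1596]
tcp_rot: [[-0.05, 0.999, 0.0], [0.999, 0.05, -0.0], [-0.0, 0.0, -1.0]]
ft_force: [0.9, 0.3, -3.9]
width: 0.0519
finger_force: 83.9
```

```bash
python3 - <<'E'
from h import *
s=sense(); print(s['eef_pos'],s['width'],s['finger_force'],s['ft_force'])
print(rel(.500,-.430,.17),'to yaw tool y -71: turn +73')
E
```

```text
[ 0.65970941 -0.07721631  0.15959044] 0.05191754077006943 83.93839716911316 [ 0.91754616  0.28754089 -3.90467609]
([array([-344.4, -177.1,  -10.4])], np.float64(1.404)) to yaw tool y -71: turn +73
```

step_arm([
  [0, 0, 4, -15, -8, -5, 50],
  [0, 0, 9, -42, -22, -10, 50],
  [0, 0, 15, -72, -37, -10, 50],
  [0, 0, 21, -102, -52, -10, 50],
  [0, 0, 27, -132, -68, -10, 50],
  [0, 0, 33, -162, -83, -10, 50],
  [0, 0, 39, -192, -99, -10, 50],
  [0, 0, 45, -222, -114, -10, 50],
  [0, 0, 51, -252, -130, -10, 50],
  [0, 0, 56, -275, -142, -10, 50],
])

```text
clock: 47.97
eef_pos: [0.5302, -0.3613, 0.1687]
tcp_rot: [[0.804, 0.595, -0.0], [0.595, -0.804, -0.001], [-0.001, 0.001, -1.0]]
ft_force: [-0.3, -0.4, -2.7]
width: 0.0518
finger_force: 84.0
```

```bash
python3 - <<'E'
from h import *
s=sense(); print(s['eef_pos'],s['width'],s['finger_force'])
print(rel(.500,-.430,.10,np.radians(-71)))
E
```

```text
[ 0.53023164 -0.3613387   0.16871167] 0.0517629729314165 83.97654175758362
([array([-65.1,  37.2,  68.8]), np.float64(17.5)], np.float64(1.907))
```

step_arm([
  [0, 0, 3, -15, 8, 0, 50],
  [0, 0, 7, -30, 17, 0, 50],
  [0, 0, 11, -45, 26, 5, 50],
  [0, 0, 15, -58, 33, 15, 50],
  [0, 0, 17, -65, 37, 28, 50],
  [0, 0, 17, -65, 37, 42, 50],
  [0, 0, 17, -65, 37, 55, 50],
  [0, 0, 17, -65, 37, 65, 50],
  [0, 0, 17, -65, 37, 69, 50],
  [0, 0, 17, -65, 37, 69, 50],
])

```text
clock: 48.8
eef_pos: [0.5013, -0.4268, 0.0981]
tcp_rot: [[0.941, 0.34, -0.002], [0.34, -0.941, 0.001], [-0.001, -0.002, -1.0]]
ft_force: [-0.0, 1.0, -2.8]
width: 0.0518
finger_force: 84.0
```

step_arm([
  [0, 0, 0, 0, 0, 10, 50],
  [0, 0, 0, 0, 0, 20, 50],
  [0, 0, 0, 0, 0, 30, 50],
  [0, 0, 0, 0, 0, 38, 50],
  [0, 0, 0, 0, 0, 44, 50],
  [0, 0, 0, 0, 0, 49, 50],
  [0, 0, 0, 0, 0, 52, 50],
  [0, 0, 0, 0, 0, 54, 50],
  [0, 0, 0, 0, 0, 55, 50],
  [0, 0, 0, 0, 0, 55, 50],
])

```text
clock: 49.63
eef_pos: [0.5021, -0.4276, 0.0442]
tcp_rot: [[0.941, 0.34, 0.0], [0.34, -0.941, -0.0], [0.0, 0.0, -1.0]]
ft_force: [-0.1, -0.2, -3.5]
width: 0.0521
finger_force: 84.0
```

step_arm([
  [0, 0, 0, 0, 0, 0.5, 50],
  [0, 0, 0, 0, 0, 1, 50],
  [0, 0, 0, 0, 0, 1.5, 50],
  [0, 0, 0, 0, 0, 2, 50],
  [0, 0, 0, 0, 0, 2.5, 50],
  [0, 0, 0, 0, 0, 3, 50],
  [0, 0, 0, 0, 0, 3.5, 50],
  [0, 0, 0, 0, 0, 3.5, 50],
  [0, 0, 0, 0, 0, 3.5, 50],
  [0, 0, 0, 0, 0, 3.5, 50],
])

```text
clock: 50.47
eef_pos: [0.5021, -0.4276, 0.0421]
tcp_rot: [[0.941, 0.34, 0.001], [0.34, -0.941, -0.001], [0.0, 0.001, -1.0]]
ft_force: [-2.4, 2.2, 6.3]
width: 0.0518
finger_force: 85.0
```

Contact at z=0.042 as expected. Release and rise.

step_arm([
  [0, 0, 0, 0, 0, -1, 60],
  [0, 0, 0, 0, 0, -1, 70],
  [0, 0, 0, 0, 0, -1, 78],
  [0, 0, 0, 0, 0, -1, 78],
  [0, 0, 0, 0, 0, -1, 78],
  [0, 0, 0, 0, 0, -6, 78],
  [0, 0, 0, 0, 0, -20, 78],
  [0, 0, 0, 0, 0, -45, 78],
  [0, 0, 0, 0, 0, -75, 78],
  [0, 0, 0, 0, 0, -110, 78],
])

```text
clock: 51.3
eef_pos: [0.5009, -0.4266, 0.1503]
tcp_rot: [[0.941, 0.34, -0.003], [0.34, -0.941, 0.002], [-0.002, -0.003, -1.0]]
ft_force: [2.2, -0.9, 0.5]
width: 0.0781
finger_force: 0.0
```

step_arm([
  [0, 0, 0, 0, 0, -25, 78],
  [0, 0, 0, 0, 0, -50, 78],
  [0, 0, 0, 0, 0, -75, 78],
  [0, 0, 0, 0, 0, -95, 78],
  [0, 0, 0, 0, 0, -95, 78],
  [0, 0, 0, 0, 0, -95, 78],
  [0, 0, 0, 0, 0, -95, 78],
  [0, 0, 0, 0, 0, -95, 78],
  [0, 0, 0, 0, 0, -95, 78],
  [0, 0, 0, 0, 0, -95, 78],
])

```text
clock: 52.13
eef_pos: [0.5014, -0.4271, 0.2442]
tcp_rot: [[0.941, 0.34, -0.002], [0.34, -0.941, 0.002], [-0.001, -0.002, -1.0]]
ft_force: [1.0, -0.3, 0.7]
width: 0.0781
finger_force: 0.0
```

```bash
python3 - <<'E'
from h import *
im,c=shot('wrist','w18.png'); s=sense(); print(s['eef_pos'])
a=np.radians(-71)+.005
def T(x,y,z): return np.array([.5021+np.cos(a)*x-np.sin(a)*y,-.4276+np.sin(a)*x+np.cos(a)*y,z])
w=tiles_in_bar(c,im,T,.044)
for y in(-74,-36,2,40): print(y,w[int((97.5+y)*4)-20:int((97.5+y)*4)+20,88:128].reshape(-1,3).mean(0).round())
# dark wood bar
g=im.astype(int); m=((g.sum(2)<300)&(g[...,0]-g[...,2]>12)).astype(np.uint8); m[285:]=0
m|=0; k,l,st,ce=cv2.connectedComponentsWithStats(cv2.morphologyEx(m,cv2.MORPH_OPEN,np.ones((3,3)))); i=1+np.argmax(st[1:,4]); print(st[i],ce[i]); print([w2px(c,T(x,y,.044)).round() for x,y in((-.027,.0975),(.027,-.0975))])
im2,c2=shot('scene','s5.png'); hs=cv2.cvtColor(im2,cv2.COLOR_RGB2HSV); red=((hs[...,0]<6)|(hs[...,0]>174))&(hs[...,1]>200)&(hs[...,2]>120)
n,l,st,ce=cv2.connectedComponentsWithStats(red.astype(np.uint8)); print('red',[(st[i][4],ce[i].round(1)) for i in range(1,n) if st[i][4]>10])
E
```

```text
[ 0.50156376 -0.42720946  0.24446313]
white 0.7 -34.1 [28.5 28.5] 2.7
terra 0.2 4.6 [28.75 28.5 ] 90.0
-74 [80. 60. 46.]
-36 [190. 194. 195.]
2 [134.  89.  66.]
40 [77. 55. 38.]
[  234    77   152   192 15488] [301.55339618 168.8439437 ]
[array([257.,  79.]), array([309., 268.])]
red [(np.int32(14), array([262.5, 133.3])), (np.int32(62), array([259.9, 194. ]))]
```

The bar lies on the board with both tiles full size in their recesses, and the clamp is open. Handing in.

```bash
python3 -c "
from h import *
print(job_done())"
```

```text
the job is handed in; nothing more can be done
None
```

I handed the job in at about 52 s. The trivet is back near the middle of the board with both tiles (white and terracotta, the only two present) pressed flush. The clamp is open and the gripper is clear. The hand-in call gave no verdict.

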